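# Load the finial carrying rack

### The job

Load the carrying rack for the lacquer booth: lift the red keeper bar straight up out of both U brackets and lay it lengthwise on the green mat, the same way up, letting go of it there. Then stand every pale finial upright, centred across the width of the narrow rail, between the end posts, and finally set the keeper bar level back into both brackets, fully down, over the finials. Leave the dark finial and the wax tin where they are.

Things in the scene. Friction and masses are not known exactly. Their poses are not given: they have to be found in the camera images.
- rack: Fixed plywood carrying rack, long along y; origin at the centre of its underside on the bench. Foot board 100 (x) by 460 by 14 thick. Two end posts at y = -190 and +190, 60 wide (x), 14 thick, and between them a clear narrow rail 30 wide (x), 366 long. On each post a steel U bracket open at the top: slot 30 wide (x), floor at height 150, prongs up to 178, flared tips to 189.
- rail_top (a point): Centre of the rail's top face, 70 above the bench; axes as the rack's: x across the rail, y along it. Six finials fit side by side at about 49 pitch.
- bracket_floor (a point): Point midway between the two bracket floors, at height 150; axes as the rack's. The bar's origin is here when it is seated.
- bar: Red keeper bar along y; origin at the centre of its flat underside. 22 wide (x), 20 high, 448 long; end crosspieces 70 (x) by 8 with inner faces at y = +-216, outside the brackets. On its middle an upright dark wooden grip block 20 (x) by 56 (y), height 20 to 64. 0.15 to 0.31 kg, balanced at the middle. Starts seated; may go back either way round.
- bar_end_a (a point): Point on the bar's underside at its y = -190, where it crosses a bracket.
- bar_end_b (a point): Point on the bar's underside at its y = +190, where it crosses the other bracket.
- mat: Fixed dark green rubber mat, 500 (x, its long way) by 120 (y), 3 thick, flat on the bench at the left or the right of the finials. Origin at the centre of its underside.
- tray: Bystander: fixed wooden tray of turning gouges, 340 (x) by 130 (y) by 35 high, on the side where the mat is not. Origin at the centre of its underside.
- finial1: Turned finial of pale bare wood (number 1 of up to six alike; None if absent), 72 high, round: foot disc 40 diameter, 12 thick, then a step 32 diameter to height 20, then a straight stem 20 diameter from 23 to the rounded top. Origin at the centre of the underside, z up. Starts standing on the bench; about 45 g.
- finial2: Turned finial of pale bare wood (number 2 of up to six alike; None if absent), 72 high, round: foot disc 40 diameter, 12 thick, then a step 32 diameter to height 20, then a straight stem 20 diameter from 23 to the rounded top. Origin at the centre of the underside, z up. Starts standing on the bench; about 45 g.
- finial3: Turned finial of pale bare wood (number 3 of up to six alike; None if absent), 72 high, round: foot disc 40 diameter, 12 thick, then a step 32 diameter to height 20, then a straight stem 20 diameter from 23 to the rounded top. Origin at the centre of the underside, z up. Starts standing on the bench; about 45 g.
- finial4: Turned finial of pale bare wood (number 4 of up to six alike; None if absent), 72 high, round: foot disc 40 diameter, 12 thick, then a step 32 diameter to height 20, then a straight stem 20 diameter from 23 to the rounded top. Origin at the centre of the underside, z up. Starts standing on the bench; about 45 g.
- finial5: Turned finial of pale bare wood (number 5 of up to six alike; None if absent), 72 high, round: foot disc 40 diameter, 12 thick, then a step 32 diameter to height 20, then a straight stem 20 diameter from 23 to the rounded top. Origin at the centre of the underside, z up. Starts standing on the bench; about 45 g.
- finial6: Turned finial of pale bare wood (number 6 of up to six alike; None if absent), 72 high, round: foot disc 40 diameter, 12 thick, then a step 32 diameter to height 20, then a straight stem 20 diameter from 23 to the rounded top. Origin at the centre of the underside, z up. Starts standing on the bench; about 45 g.
- dark_finial: Bystander among the finials: one of the same shape and size, stained dark brown; it stays where it is. Origin at the centre of its underside.
- wax_tin: Bystander among the finials: round tin, yellow with a white lid, 52 diameter, 40 high. Origin at the centre of its underside.

How it is judged:
On the way, in this order (a step that is already met when the one before it is completed fails the run):
1. the keeper bar is lifted straight up: both ends clear of the brackets together, still over the rack (height (world z) of each of bar_end_a, bar_end_b above 0.19 m and horizontal distance between bar and rack below 0.1 m and angle between bar's own z axis and vertical below 0.2 rad), for 0.1 s.
2. the keeper bar lies flat and lengthwise on the mat, let go (x of bar in the frame of mat between -0.06 and 0.06 m and y of bar in the frame of mat between -0.045 and 0.045 m and height (world z) of bar below 0.01 m and angle between the y axis of bar and the x axis of mat, either way round below 0.3 rad and angle between bar's own z axis and vertical below 0.05 rad and linear speed of bar below 0.03 m/s and contact force between the fingers and bar below 0.1 N), for 0.2 s.
3. every pale finial present stands on the rail, let go (x of finial1 in the frame of rail_top between -0.009 and 0.009 m and y of finial1 in the frame of rail_top between -0.165 and 0.165 m and z of finial1 in the frame of rail_top between -0.004 and 0.005 m and angle between each of finial1, finial2, finial3, finial4, finial5, finial6's own z axis and vertical below 0.1 rad and linear speed of each of finial1, finial2, finial3, finial4, finial5, finial6 below 0.03 m/s and x of finial2 in the frame of rail_top between -0.009 and 0.009 m and y of finial2 in the frame of rail_top between -0.165 and 0.165 m and z of finial2 in the frame of rail_top between -0.004 and 0.005 m and x of finial3 in the frame of rail_top between -0.009 and 0.009 m and y of finial3 in the frame of rail_top between -0.165 and 0.165 m and z of finial3 in the frame of rail_top between -0.004 and 0.005 m and x of finial4 in the frame of rail_top between -0.009 and 0.009 m and y of finial4 in the frame of rail_top between -0.165 and 0.165 m and z of finial4 in the frame of rail_top between -0.004 and 0.005 m and x of finial5 in the frame of rail_top between -0.009 and 0.009 m and y of finial5 in the frame of rail_top between -0.165 and 0.165 m and z of finial5 in the frame of rail_top between -0.004 and 0.005 m and x of finial6 in the frame of rail_top between -0.009 and 0.009 m and y of finial6 in the frame of rail_top between -0.165 and 0.165 m and z of finial6 in the frame of rail_top between -0.004 and 0.005 m and contact force between the fingers and finial1 below 0.1 N and contact force between the fingers and finial2 below 0.1 N and contact force between the fingers and finial3 below 0.1 N and contact force between the fingers and finial4 below 0.1 N and contact force between the fingers and finial5 below 0.1 N and contact force between the fingers and finial6 below 0.1 N), for 0.2 s.
At the end, for the whole second after the job is handed in: Every pale finial present stands at rest on the rail between the posts, upright within 0.10 rad, within 9 mm of the rail's centre line; the bar rests in both brackets, within 4 mm of their floors, 7 mm of the slots' middle, 20 mm of the middle lengthwise, level within 0.05 rad (x of finial1 in the frame of rail_top between -0.009 and 0.009 m and y of finial1 in the frame of rail_top between -0.165 and 0.165 m and z of finial1 in the frame of rail_top between -0.004 and 0.005 m and angle between each of finial1, finial2, finial3, finial4, finial5, finial6's own z axis and vertical below 0.1 rad and linear speed of each of finial1, finial2, finial3, finial4, finial5, finial6, bar below 0.03 m/s and x of finial2 in the frame of rail_top between -0.009 and 0.009 m and y of finial2 in the frame of rail_top between -0.165 and 0.165 m and z of finial2 in the frame of rail_top between -0.004 and 0.005 m and x of finial3 in the frame of rail_top between -0.009 and 0.009 m and y of finial3 in the frame of rail_top between -0.165 and 0.165 m and z of finial3 in the frame of rail_top between -0.004 and 0.005 m and x of finial4 in the frame of rail_top between -0.009 and 0.009 m and y of finial4 in the frame of rail_top between -0.165 and 0.165 m and z of finial4 in the frame of rail_top between -0.004 and 0.005 m and x of finial5 in the frame of rail_top between -0.009 and 0.009 m and y of finial5 in the frame of rail_top between -0.165 and 0.165 m and z of finial5 in the frame of rail_top between -0.004 and 0.005 m and x of finial6 in the frame of rail_top between -0.009 and 0.009 m and y of finial6 in the frame of rail_top between -0.165 and 0.165 m and z of finial6 in the frame of rail_top between -0.004 and 0.005 m and x of bar in the frame of bracket_floor between -0.007 and 0.007 m and y of bar in the frame of bracket_floor between -0.02 and 0.02 m and z of bar in the frame of bracket_floor between -0.004 and 0.004 m and angle between the y axis of bar and the y axis of rack, either way round below 0.06 rad and angle between bar's own z axis and vertical below 0.05 rad); the robot touches nothing.
It fails at once if dark_finial or wax_tin is moved by more than 3 cm (distance of any of dark_finial, wax_tin from where it was at the start of the episode above 0.03 m).
Of finial1, finial2, finial3, finial4, finial5, finial6 only 4 to 6 are there at a start; the rules pass over those that are not, and their reading is None.
At some moment in a run one of bar may be knocked a few centimetres aside while the robot is not near it.
Once in a run the grip may slacken for a moment while it holds something.
It also fails if it takes over 210 s, if anything falls off the work surface, if the arm or the gripper's body presses on something with over 40 N, if the wrist force passes 120 N, or if a joint passes its speed limit or range.

### The arm

A 7-joint arm with a two-finger parallel gripper is mounted at the origin on the work surface. World frame = base frame: x ahead of the robot, y to its left, z up, the work surface at z = 0. Lengths are in m, angles in rad, forces in N, time in s.
With the tool pointing down it reaches from about 0.425 to 0.925 m from the base axis. Payload 6.8 kg.
Tool frame: the origin (TCP) lies at the very end of the fingers, on their centre line; the grasp point (between the pads) lies 19 mm behind it (r.grip_depth is the distance from the TCP to the grasp point, in m); z points along the fingers, y is the direction in which the jaws open and shut (so a half turn about z gives the same grasp; the last joint's range is limited). The gripper opens to 85 mm and grips with 20 to 120 N. Pads are 22 mm wide; open, the fingers measure 114 mm over their backs; the gripper's body (76 mm by 85 mm) begins 54 mm behind the grasp point. The pads swing forward as they close: fully open they stand 13 mm farther back than shut.
Start: joints at [1.139, 0.477, 0.022, 1.555, -0.011, 1.109, -0.083], TCP at [0.215, -0.64, 0.231] pointing down, gripper open.
Joint ranges: [-2.96, 2.96], [-0.34, 2.1], [-1.41, 1.46], [0.24, 2.44], [-1.37, 4.51], [0.17, 1.92], [-2.96, 2.96]. Speed limits (rad/s): [2.39, 2.39, 3.14, 3.14, 3.14, 3.14, 3.14].

### API

Orientations are given as a rotation vector (axis times angle).
In Python, from bench import status, eyes, workorder, spotter, r gives the robot as it stands.
- The arm moves only by the tool drive_tool, never from a script. Its argument "commands" is a list of rows, each an object of numbers: "rx", "ry", "rz": the turn, a rotation vector about the world's x, y, z normalised to -1 to 1, where 1 is 8 degrees; "tx", "ty", "tz": the shift along the world's x, y, z normalised to -1 to 1, where 1 is 20 mm; "grip": the closure, from -1 (fully open) to 1 (shut). A call has 1 to 10 rows; each row shifts and turns the commanded pose from where the row before left it; what a row does not reach is not made up. A row lasts 1/8 s, in which the tool goes at most 62.5 mm and 10.7 degrees, less where a joint would pass 70% of its speed; a pose out of reach is approached as far as the arm can. A call with a number of a shift or a turn outside -1 to 1 is refused whole. A call with a gripper value outside its range is refused whole. The fingers move at their own pace and stop on an object; "grip_force" is the grip in N (left out, the last holds). Time passes only in rows, so rows that do not move let the fingers close. It gives the time, the measured TCP pose, the force and the opening at its end, in the units of the state.
- status.get_obs(): the state, without advancing time (a new reading comes with each control period).
- eyes.grab_frame(name): name is "scene" or "top" or "wrist"; returns a dict with "frame" (480x640x3 uint8, blue, green, red), "range_z" (480x640 float32, m along the optical axis (not along the pixel's ray), 0 where there is no reading), "fx", "fy", "cx", "cy" (pixels), "T" (4x4, takes a point from camera to world coordinates); the wrist camera has in their place "T_tool_cam" (4x4, takes a point from camera to tool coordinates, whose origin is the TCP and whose axes are the flange's). Camera axes: x right, y down, z forward; pixel columns grow to the right and rows downward; lengths in m; the calibration is good to about 2 mm. A picture is of the moment at which its call begins: read the wrist's pose just before it.
- workorder.hand_in(): hands the job in, once; it reports no verdict.
Trained networks look in the newest picture that a camera, given by its name, has taken for a name from the list of things; names that differ only in an ending like _2 or _b are one class to them, and where a whole thing is asked for, a point or a joint stands for the part that bears it (a point fixed in the world has none). Each returns a list of dicts, best first, with "confidence" (0 to 1); they miss things now and then, are a little off and sometimes report something else, mostly with a low value. They report only what shows in the picture. A call takes as long as a camera call.
- spotter.boxes_of(camera, target): "position" ([column, row] as shares, 0 to 1, of the picture: columns of its width, rows of its height, amid what is visible of it).
- spotter.masks_of(camera, target): "mask" (480x640 bool, what is visible of it) and "position" ([column, row] as shares, 0 to 1, of the picture: columns of its width, rows of its height, amid what is visible of it).
The state is a dict: "clock": time; "joints": joint angles; "qvel": joint speeds; "tau": joint torques, N m; "tcp_pos": TCP position; "orientation": TCP orientation; "contact_force": force on the tool from outside, world axes, zero at the start; "moment": the same for the moment, N m; "grip_width": finger opening in m.
Only numpy, scipy, OpenCV 4.12 (cv2) and the standard library are available. Lean on these libraries where they do the work, as an engineer would, in place of code of your own. Each camera call takes 0.05 s, during which the arm holds its last target.

## Working session

There is one attempt and no reset: what is moved stays moved. The work goes in short steps, Python scripts to look and compute and a tool call to move; the robot and the scene stay as the last step left them, time stands still between calls to the robot, and variables do not carry over. Pictures are saved under pics/ and viewed, and the job is handed in when it is done.

Besides the shell and the picture viewer there is one more tool, called after "Call:" as name(argument=value, ...), one argument or row to a line, values as JSON. drive_tool: Moves the arm, as the interface text tells. Scaled input: -1 to 1 covers 20 mm each way for a shift and 8 degrees each way for a turn. Its arguments: {"type":"object","properties":{"commands":{"type":"array","items":{"type":"object","properties":{"rx":{"type":"number"},"ry":{"type":"number"},"rz":{"type":"number"},"tx":{"type":"number"},"ty":{"type":"number"},"tz":{"type":"number"},"grip":{"type":"number"}}}},"grip_force":{"type":"number"}},"required":["commands"]}

```bash
mkdir -p pics; ls
python3 - <<'E'
from bench import status, eyes, workorder, spotter, r
import cv2
o=status.get_obs();print(o)
for n in ("scene","top"):
    f=eyes.grab_frame(n);cv2.imwrite(f"pics/{n}0.png",f["frame"]);print(n,f["fx"],f["cx"],f["cy"],f["T"].round(4).tolist())
E
```

```text
pics
{'clock': 0.0, 'joints': array([ 1.1388899 ,  0.47778367,  0.02235593,  1.55645967, -0.01146591,
        1.10932519, -0.08312372]), 'qvel': array([-1.68750726e-04, -4.81232001e-04,  1.99242213e-05, -5.17977298e-05,
       -2.58266887e-04,  1.32788039e-04, -1.68459671e-04]), 'tau': array([-7.67459496e-04, -5.96458554e+01,  1.60737231e+00, -2.81199288e+01,
        1.24006224e-02,  9.45305976e-03, -7.22588027e-06]), 'tcp_pos': array([ 0.21454366, -0.63936054,  0.23033361]), 'orientation': array([-3.09874443e+00, -5.06124541e-01,  7.36748918e-04]), 'contact_force': array([ 0.07226402,  0.15029703, -0.81891812]), 'moment': array([0.07010448, 0.07664832, 0.05353042]), 'grip_width': 0.08538465640588737}
scene 576.22663978478 316.18696063542683 235.91353420400534 [[-0.28, 0.5972, -0.7517, 1.5192], [0.96, 0.1736, -0.2197, 0.292], [-0.0007, -0.7831, -0.6219, 0.9217], [0.0, 0.0, 0.0, 1.0]]
top 513.4656274541699 316.8223319462515 241.33228922074065 [[-0.0131, -0.9953, 0.0956, 0.4787], [-0.9999, 0.012, -0.012, -0.0006], [0.0108, -0.0957, -0.9953, 1.1035], [0.0, 0.0, 0.0, 1.0]]
```

View pics/top0.png

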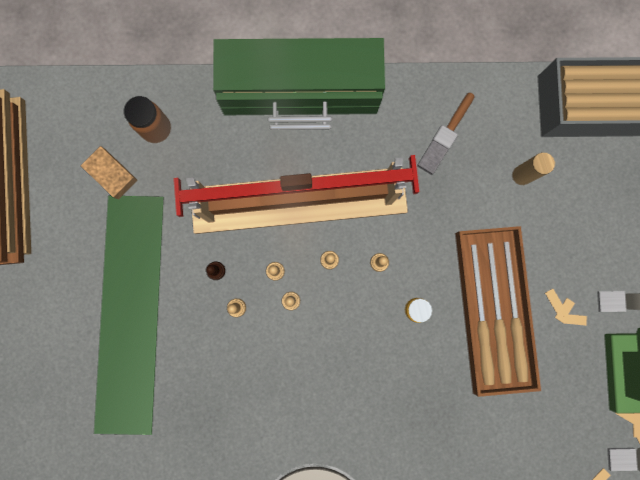

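View pics/scene0.png

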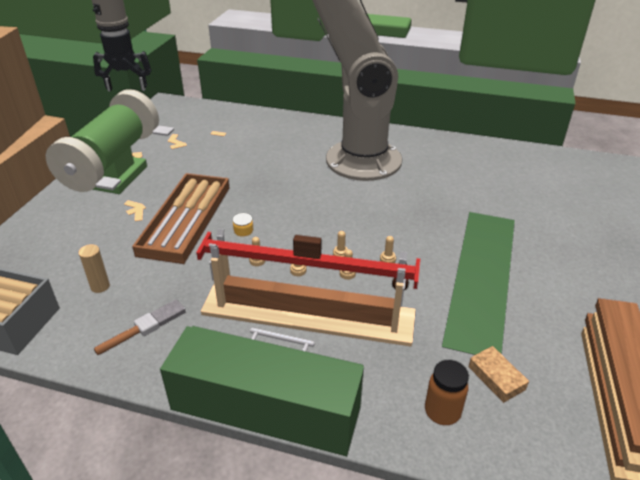

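```bash
cat > h.py <<'E'
from bench import status, eyes, workorder, spotter, r
import cv2, numpy as np
from scipy.spatial.transform import Rotation as R
def cloud(f,T=None):
    T=f["T"] if T is None else T
    z=f["range_z"];v,u=np.mgrid[:480,:640]
    P=np.stack([(u-f["cx"])/f["fx"]*z,(v-f["cy"])/f["fy"]*z,z],-1)
    W=P@T[:3,:3].T+T[:3,3]; W[z<=0]=np.nan
    return W
def project(f,p):
    T=np.linalg.inv(f["T"]);q=T[:3,:3]@np.asarray(p)+T[:3,3]
    return q[0]/q[2]*f["fx"]+f["cx"],q[1]/q[2]*f["fy"]+f["cy"]
def wristT(f):
    o=status.get_obs();T=np.eye(4);T[:3,:3]=R.from_rotvec(o["orientation"]).as_matrix();T[:3,3]=o["tcp_pos"]
    return T@f["T_tool_cam"]
def line(P):
    m=np.median(P,0);c=P.mean(0);u,s,v=np.linalg.svd(P-c,full_matrices=False);return c,v[0]
E
python3 - <<'E'
from h import *
for cam in ("top","scene"):
    f=eyes.grab_frame(cam);W=cloud(f)
    np.save(f"pics/W_{cam}.npy",W)
    for t in ("finial1","dark_finial","wax_tin","bar","mat","rack","tray"):
        for d in spotter.masks_of(cam,t):
            P=W[d["mask"]];P=P[~np.isnan(P[:,0])]
            if len(P)<5: continue
            hi=P[P[:,2]>P[:,2].max()-.006]
            print(cam,t,round(d["confidence"],2),(np.array(d["position"])*[640,480]).round(),len(P),"med",np.median(P,0).round(3),"min",P.min(0).round(3),"max",P.max(0).round(3),"hi",hi.mean(0).round(4))
E
```

```text
top finial1 0.84 [329. 260.] 267 med [ 0.542 -0.037  0.022] min [ 0.524 -0.059  0.003] max [ 0.563 -0.02   0.078] hi [ 0.5441 -0.0395  0.0742]
top finial1 0.79 [379. 262.] 252 med [ 0.536 -0.141  0.023] min [ 0.52  -0.165  0.01 ] max [ 0.557 -0.126  0.077] hi [ 0.5377 -0.1453  0.0732]
top finial1 0.54 [237. 308.] 317 med [0.447 0.153 0.021] min [ 0.425  0.138 -0.002] max [0.465 0.179 0.078] hi [0.446  0.1582 0.0738]
top finial1 0.53 [276. 267.] 274 med [0.521 0.074 0.022] min [0.502 0.059 0.001] max [0.541 0.097 0.08 ] hi [0.5214 0.0767 0.0756]
top dark_finial 0.55 [213. 272.] 279 med [0.523 0.197 0.023] min [0.506 0.184 0.004] max [0.542 0.222 0.08 ] hi [0.5244 0.2025 0.0756]
top wax_tin 0.58 [415. 311.] 538 med [ 0.436 -0.219  0.041] min [ 0.411 -0.247  0.001] max [ 0.461 -0.197  0.048] hi [ 0.4367 -0.2229  0.0431]
top bar 0.75 [292. 186.] 3912 med [0.671 0.027 0.172] min [ 0.62  -0.237 -0.003] max [0.746 0.298 0.22 ] hi [0.6732 0.0256 0.2161]
top mat 0.6 [296. 186.] 3687 med [0.671 0.027 0.172] min [ 0.62  -0.218 -0.002] max [0.745 0.294 0.22 ] hi [0.6728 0.025  0.2161]
top mat 0.
[... 1629 characters left out ...]
0.0365  0.0241]
scene mat 0.76 [481. 288.] 7261 med [0.484 0.384 0.002] min [ 0.182  0.319 -0.004] max [0.69  0.454 0.009] hi [0.4625 0.3848 0.0046]
scene mat 0.49 [296. 269.] 166 med [ 0.556 -0.034  0.012] min [ 0.537 -0.058 -0.001] max [ 0.567 -0.018  0.028] hi [ 0.553  -0.0365  0.0241]
scene rack 0.62 [307. 304.] 9896 med [0.69  0.035 0.034] min [ 0.467 -0.264 -0.005] max [0.746 0.259 0.191] hi [0.6749 0.0188 0.1873]
scene tray 0.87 [185. 217.] 4992 med [ 0.455 -0.385  0.022] min [ 0.199 -0.488 -0.005] max [ 0.613 -0.306  0.041] hi [ 0.4414 -0.3845  0.0365]
scene tray 0.43 [310. 255.] 3758 med [0.68  0.028 0.168] min [ 0.4   -0.314 -0.005] max [0.731 0.252 0.217] hi [0.6752 0.0267 0.2132]
```

```bash
cat > fit.py <<'E'
from h import *
def bar(cam,W,fr,zlo=None):
    b,g,rr=[fr[...,i].astype(int) for i in range(3)]
    m=(rr>110)&(g<60)&(b<60)&~np.isnan(W[...,2])
    return m
def rectfit(P):
    (c,s,a)=cv2.minAreaRect((P[:,:2]*1000).astype(np.float32)); return np.array(c)/1000,s,a
E
python3 - <<'E'
from fit import *
for cam in ("top","scene"):
    f=eyes.grab_frame(cam);W=cloud(f);fr=f["frame"]
    m=bar(cam,W,fr);P=W[m];P=P[(P[:,2]>.155)&(P[:,2]<.185)]
    print(cam,"bar",rectfit(P),line(P),np.median(P[:,2]))
    # block
    S=W.reshape(-1,3);B=S[(S[:,2]>.2)&(abs(S[:,0]-.673)<.04)&(abs(S[:,1]-.03)<.06)];print("block",rectfit(B),B[:,2].max())
    # mat
    b,g,rr=[fr[...,i].astype(int) for i in range(3)]
    M=(g>rr+15)&(g>b+10)&(abs(W[...,2])<.02)&(W[...,1]>.28)&(W[...,1]<.5)
    print("mat",rectfit(W[cv2.erode(M.astype(np.uint8),np.ones((3,3)))>0]))
    # rail
    for x0,x1,z0,z1 in((.6,.75,.062,.078),(.58,.75,.008,.020)):
        Q=S[(S[:,2]>z0)&(S[:,2]<z1)&(S[:,0]>x0)&(S[:,0]<x1)&(abs(S[:,1]-.03)<.25)]
        if len(Q)>50: print("rail",z0,len(Q),rectfit(Q),line(Q))
    # finials
    Q=(W[...,2]>.045)&(W[...,2]<.085)&(W[...,0]>.38)&(W[...,0]<.6)&(W[...,1]<.28)&(W[...,1]>-.3)
    n,l,st,c=cv2.connectedComponentsWithStats(Q.astype(np.uint8))
    for i in range(1,n):
        if st[i,4]>12:
            P=W[l==i]; t=P[P[:,2]>P[:,2].max()-.012]
            print("fin",c[i].round(),st[i,4],P.mean(0).round(4),"top",t.mean(0).round(4),"ext",P.min(0).round(3),P.max(0).round(3))
E
```

```text
top bar (array([0.67322339, 0.02420245]), (69.47703552246094, 445.4613037109375), 5.003422260284424) (array([0.67321423, 0.01911316, 0.17186706]), array([-8.95782253e-02,  9.95979651e-01, -5.25636593e-04])) 0.17198189858612933
block (array([0.67357526, 0.02501708]), (21.293848037719727, 55.36048126220703), 4.5703840255737305) 0.22198447279113376
mat (array([0.43813263, 0.38503952]), (117.29832458496094, 495.74267578125), 88.1566162109375)
rail 0.062 1921 (array([0.66102954, 0.02433862]), (35.90576171875, 390.0477294921875), 4.966728210449219) (array([0.66734717, 0.02483403, 0.07164755]), array([-8.60258035e-02,  9.96292789e-01, -4.90204507e-04]))
rail 0.008 3712 (array([0.66474847, 0.02333871]), (485.99755859375, 163.6027374267578), 89.41592407226562) (array([0.64644528, 0.02341171, 0.01574968]), array([-8.66350773e-02,  9.96240108e-01, -1.07041416e-04]))
fin [330. 258.] 80 [ 0.5432 -0.0383  0.0706] top [ 0.5439 -0.0388  0.0721] ext [ 0.534 -0.047  0.051] [ 0.552 -0.029  0.078]
fin [382. 261.] 87 [ 0.5371 -0.144   0.0693] top [ 0.5377 -0.1454  0.0722] ext [ 0.528 -0.154  0.047] [ 0.5
[... 1101 characters left out ...]
  8.26923557e-04]))
rail 0.008 3662 (array([0.67700916, 0.02643819]), (102.38740539550781, 460.35272216796875), 5.554373741149902) (array([0.69878793, 0.04696331, 0.01348624]), array([ 1.18828544e-01, -9.92914394e-01,  8.84612239e-04]))
fin [341. 236.] 88 [0.4636 0.0467 0.061 ] top [0.4621 0.0464 0.0677] ext [0.453 0.037 0.045] [0.471 0.056 0.074]
fin [256. 241.] 64 [ 0.5416 -0.1429  0.0653] top [ 0.5412 -0.1431  0.0681] ext [ 0.531 -0.153  0.047] [ 0.549 -0.134  0.074]
fin [389. 242.] 91 [0.4506 0.1608 0.0608] top [0.4493 0.1604 0.0677] ext [0.438 0.15  0.046] [0.458 0.17  0.073]
fin [348. 253.] 59 [0.5256 0.0786 0.0667] top [0.5256 0.0791 0.0677] ext [0.516 0.068 0.057] [0.536 0.087 0.073]
```

Call:
drive_tool(
  commands=[
    {"tx":0.65,"ty":1,"tz":0.3,"rz":0.28,"grip":-1},
    {"tx":0.65,"ty":1,"tz":0.3,"rz":0.28,"grip":-1},
    {"tx":0.65,"ty":1,"tz":0.3,"rz":0.28,"grip":-1},
    {"tx":0.65,"ty":1,"tz":0.3,"rz":0.28,"grip":-1},
    {"tx":0.65,"ty":1,"tz":0.3,"rz":0.28,"grip":-1},
    {"tx":0.65,"ty":1,"tz":0.3,"rz":0.28,"grip":-1},
    {"tx":0.65,"ty":1,"tz":0.3,"rz":0.28,"grip":-1},
    {"tx":0.65,"ty":1,"tz":0.3,"rz":0.28,"grip":-1},
    {"tx":0.65,"ty":1,"tz":0.3,"rz":0.28,"grip":-1},
    {"tx":0.65,"ty":1,"tz":0.3,"rz":0.28,"grip":-1},
  ],
)

```text
validation failed for argument at $.co...
```

Run:
```python
from fit import *
W=np.load("pics/W_top.npy").reshape(-1,3);S=np.load("pics/W_scene.npy").reshape(-1,3)
for A in(W,S):
    for x0,x1,y0,y1 in((.74,1.1,-.2,.25),(.7,.95,.25,.5),(.1,.7,.5,.8)):
        q=A[(A[:,0]>x0)&(A[:,0]<x1)&(A[:,1]>y0)&(A[:,1]<y1)]
        q=q[q[:,2]>.03]
        if len(q):print(q.min(0).round(3),q.max(0).round(3))
o=status.get_obs();print(o["tcp_pos"],R.from_rotvec(o["orientation"]).as_matrix().round(3).tolist(),o["joints"].round(2))
```

```text
[ 0.819 -0.151  0.03 ] [0.983 0.19  0.129]
[0.701 0.302 0.03 ] [0.869 0.484 0.118]
[0.542 0.598 0.03 ] [0.7   0.64  0.094]
[ 0.818 -0.151  0.03 ] [0.983 0.191 0.124]
[0.7   0.304 0.03 ] [0.875 0.483 0.114]
[0.538 0.599 0.03 ] [0.7   0.685 0.093]
[ 0.21475413 -0.63990964  0.23127909] [[0.948, 0.318, 0.0], [0.318, -0.948, 0.0], [0.0, -0.0, -1.0]] [ 1.14  0.48  0.02  1.56 -0.01  1.11 -0.08]
```

Call:
drive_tool(
  commands=[
    {"tx":0.65,"ty":0.98,"tz":0.3,"rx":0.0,"ry":0.0,"rz":0.28,"grip":-1.0},
  ],
)

```text
clock: 1.12
tcp_pos: [0.2263, -0.6206, 0.2368]
orientation: [-3.09, -0.565, 0.002]
contact_force: [0.6, -0.2, 0.2]
grip_width: 0.0854
```

Call:
drive_tool(
  commands=[
    {"tx":0.65,"ty":1,"tz":0.3,"rx":0,"ry":0,"rz":0.28,"grip":-1},
    {"tx":0.65,"ty":1,"tz":0.3,"rx":0,"ry":0,"rz":0.28,"grip":-1},
    {"tx":0.65,"ty":1,"tz":0.3,"rx":0,"ry":0,"rz":0.28,"grip":-1},
    {"tx":0.65,"ty":1,"tz":0.3,"rx":0,"ry":0,"rz":0.28,"grip":-1},
    {"tx":0.65,"ty":1,"tz":0.3,"rx":0,"ry":0,"rz":0.28,"grip":-1},
    {"tx":0.65,"ty":1,"tz":0.3,"rx":0,"ry":0,"rz":0.28,"grip":-1},
    {"tx":0.65,"ty":1,"tz":0.3,"rx":0,"ry":0,"rz":0.28,"grip":-1},
    {"tx":0.65,"ty":1,"tz":0.3,"rx":0,"ry":0,"rz":0.28,"grip":-1},
    {"tx":0.65,"ty":1,"tz":0.3,"rx":0,"ry":0,"rz":0.28,"grip":-1},
    {"tx":0.65,"ty":1,"tz":0.3,"rx":0,"ry":0,"rz":0.28,"grip":-1},
  ],
)

```text
clock: 2.38
tcp_pos: [0.3586, -0.419, 0.2977]
orientation: [2.92, 1.16, 0.0]
contact_force: [0.5, -0.3, -0.1]
grip_width: 0.0853
```

Call:
drive_tool(
  commands=[
    {"tx":0.68,"ty":0.96,"tz":0.1,"rx":0,"ry":0,"rz":0.28,"grip":-1},
    {"tx":0.68,"ty":0.96,"tz":0.1,"rx":0,"ry":0,"rz":0.28,"grip":-1},
    {"tx":0.68,"ty":0.96,"tz":0.1,"rx":0,"ry":0,"rz":0.28,"grip":-1},
    {"tx":0.68,"ty":0.96,"tz":0.1,"rx":0,"ry":0,"rz":0.28,"grip":-1},
    {"tx":0.68,"ty":0.96,"tz":0.1,"rx":0,"ry":0,"rz":0.28,"grip":-1},
    {"tx":0.68,"ty":0.96,"tz":0.1,"rx":0,"ry":0,"rz":0.28,"grip":-1},
    {"tx":0.68,"ty":0.96,"tz":0.1,"rx":0,"ry":0,"rz":0.28,"grip":-1},
    {"tx":0.68,"ty":0.96,"tz":0.1,"rx":0,"ry":0,"rz":0.28,"grip":-1},
    {"tx":0.68,"ty":0.96,"tz":0.1,"rx":0,"ry":0,"rz":0.28,"grip":-1},
    {"tx":0.68,"ty":0.96,"tz":0.1,"rx":0,"ry":0,"rz":0.28,"grip":-1},
  ],
)

```text
clock: 3.62
tcp_pos: [0.4947, -0.2271, 0.3174]
orientation: [-2.639, -1.705, -0.0]
contact_force: [0.3, -0.0, 1.3]
grip_width: 0.0854
```

Call:
drive_tool(
  commands=[
    {"tx":0.68,"ty":0.96,"tz":0.1,"rx":0,"ry":0,"rz":0.28,"grip":-1},
    {"tx":0.68,"ty":0.96,"tz":0.1,"rx":0,"ry":0,"rz":0.28,"grip":-1},
    {"tx":0.68,"ty":0.96,"tz":0.1,"rx":0,"ry":0,"rz":0.28,"grip":-1},
    {"tx":0.68,"ty":0.96,"tz":0.1,"rx":0,"ry":0,"rz":0.28,"grip":-1},
    {"tx":0.68,"ty":0.96,"tz":0.1,"rx":0,"ry":0,"rz":0.28,"grip":-1},
    {"tx":0.68,"ty":0.96,"tz":0.1,"rx":0,"ry":0,"rz":0.28,"grip":-1},
    {"tx":0.68,"ty":0.96,"tz":0.1,"rx":0,"ry":0,"rz":0.28,"grip":-1},
    {"tx":0.68,"ty":0.96,"tz":0.1,"rx":0,"ry":0,"rz":0.28,"grip":-1},
    {"tx":0.68,"ty":0.96,"tz":0.1,"rx":0,"ry":0,"rz":0.28,"grip":-1},
    {"tx":0.68,"ty":0.96,"tz":0.1,"rx":0,"ry":0,"rz":0.28,"grip":-1},
  ],
)

```text
clock: 4.88
tcp_pos: [0.6307, -0.0351, 0.3374]
orientation: [-2.257, -2.185, -0.0]
contact_force: [0.8, 0.4, -0.1]
grip_width: 0.0856
```

Run:
```python
from fit import *
o=status.get_obs();print(o["tcp_pos"],R.from_rotvec(o["orientation"]).as_matrix().round(3).tolist(),o["joints"].round(2))
f=eyes.grab_frame("wrist");cv2.imwrite("pics/w1.png",f["frame"]);print(f["T_tool_cam"].round(3).tolist())
W=cloud(f,wristT(f));S=W.reshape(-1,3)
B=S[(S[:,2]>.2)&(S[:,2]<.23)&(abs(S[:,0]-.673)<.04)&(abs(S[:,1]-.03)<.06)];print("block",rectfit(B),np.median(B[:,2]))
P=W[bar("",W,f["frame"])];P=P[(P[:,2]>.155)&(P[:,2]<.185)];print(rectfit(P),line(P))
```

```text
[ 0.63067058 -0.03508132  0.33740643] [[0.033, 0.999, -0.0], [0.999, -0.033, 0.0], [0.0, -0.0, -1.0]] [ 0.33  0.38 -0.51  1.5   0.19  1.31 -0.23]
[[-0.001, -0.961, -0.276, 0.071], [1.0, -0.001, 0.0, 0.0], [-0.001, -0.276, 0.961, -0.143], [0.0, 0.0, 0.0, 1.0]]
block (array([0.67413403, 0.03093561]), (20.265945434570312, 56.15373229980469), 5.105320453643799) 0.21468744758396108
(array([ 0.6908642 , -0.02755489]), (67.77012634277344, 331.45672607421875), 1.2535964250564575) (array([ 0.67786926, -0.0216648 ,  0.170516  ]), array([ 0.09439242, -0.99552448, -0.00459133]))
```

View pics/w1.png

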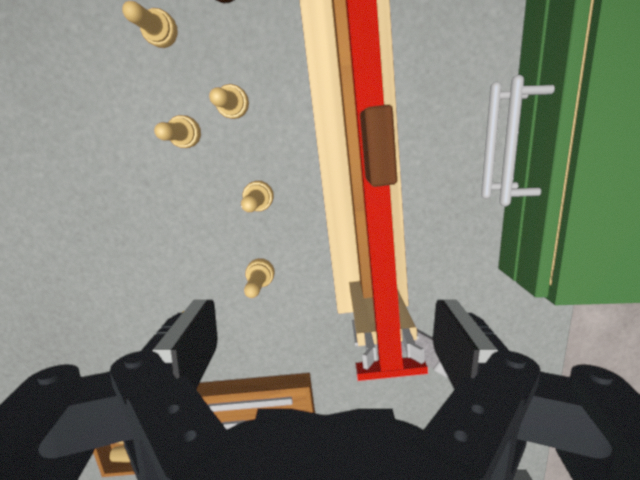

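Call:
drive_tool(
  commands=[
    {"tx":0.55,"ty":0.78,"tz":0,"rx":0,"ry":0,"rz":0.22,"grip":-1},
    {"tx":0.55,"ty":0.78,"tz":0,"rx":0,"ry":0,"rz":0.22,"grip":-1},
    {"tx":0.55,"ty":0.78,"tz":0,"rx":0,"ry":0,"rz":0.22,"grip":-1},
    {"tx":0.52,"ty":0.78,"tz":0,"rx":0,"ry":0,"rz":0.22,"grip":-1},
    {"tx":0,"ty":0,"tz":-1,"rx":0,"ry":0,"rz":0,"grip":-1},
    {"tx":0,"ty":0,"tz":-1,"rx":0,"ry":0,"rz":0,"grip":-1},
    {"tx":0,"ty":0,"tz":-1,"rx":0,"ry":0,"rz":0,"grip":-1},
    {"tx":0,"ty":0,"tz":-1,"rx":0,"ry":0,"rz":0,"grip":-1},
    {"tx":0,"ty":0,"tz":0,"rx":0,"ry":0,"rz":0,"grip":-1},
  ],
)

```text
clock: 6.05
tcp_pos: [0.672, 0.0255, 0.2549]
orientation: [-2.12, -2.315, 0.005]
contact_force: [-0.3, 0.5, 0.3]
grip_width: 0.0854
```

Run:
```python
from fit import *
o=status.get_obs();print(o["tcp_pos"],R.from_rotvec(o["orientation"]).as_matrix().round(3).tolist(),o["joints"].round(2))
f=eyes.grab_frame("wrist");cv2.imwrite("pics/w2.png",f["frame"])
W=cloud(f,wristT(f));S=W.reshape(-1,3)
B=S[(S[:,2]>.2)&(S[:,2]<.225)&(abs(S[:,0]-.673)<.03)&(abs(S[:,1]-.03)<.06)];print("block",rectfit(B),np.median(B[:,2]))
```

```text
[0.67204708 0.02547139 0.25494645] [[-0.088, 0.996, -0.004], [0.996, 0.088, -0.001], [-0.0, -0.004, -1.0]] [ 0.23  0.51 -0.52  1.5   0.26  1.2  -0.25]
block (array([0.6739278 , 0.02747581]), (20.01320457458496, 55.42478561401367), 4.958348274230957) 0.21582011299895726
```

View pics/w2.png

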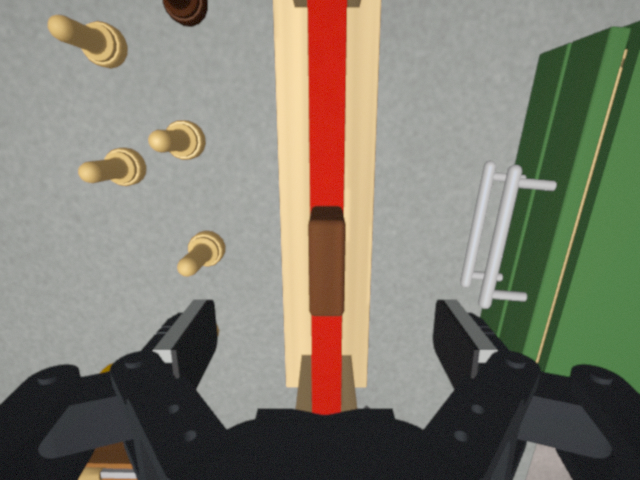

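Call:
drive_tool(
  commands=[
    {"tx":0.1,"ty":0.08,"tz":-0.95,"rx":0,"ry":0,"rz":0,"grip":-1},
    {"tx":0,"ty":0,"tz":-0.95,"rx":0,"ry":0,"rz":0,"grip":-1},
    {"tx":0,"ty":0,"tz":-0.95,"rx":0,"ry":0,"rz":0,"grip":-1},
    {"tx":0,"ty":0,"tz":-0.95,"rx":0,"ry":0,"rz":0,"grip":-1},
    {"tx":0,"ty":0,"tz":0,"rx":0,"ry":0,"rz":0,"grip":1},
    {"tx":0,"ty":0,"tz":0,"rx":0,"ry":0,"rz":0,"grip":1},
    {"tx":0,"ty":0,"tz":0,"rx":0,"ry":0,"rz":0,"grip":1},
    {"tx":0,"ty":0,"tz":0,"rx":0,"ry":0,"rz":0,"grip":1},
    {"tx":0,"ty":0,"tz":0,"rx":0,"ry":0,"rz":0,"grip":1},
    {"tx":0,"ty":0,"tz":0,"rx":0,"ry":0,"rz":0,"grip":1},
  ],
  grip_force=70,
)

```text
clock: 7.35
tcp_pos: [0.6755, 0.0277, 0.1819]
orientation: [2.121, 2.316, 0.001]
contact_force: [-1.4, 0.6, 3.2]
grip_width: 0.0192
```

Call:
drive_tool(
  commands=[
    {"tx":0,"ty":0,"tz":0.5,"rx":0,"ry":0,"rz":0,"grip":1},
    {"tx":0,"ty":0,"tz":0.5,"rx":0,"ry":0,"rz":0,"grip":1},
    {"tx":0,"ty":0,"tz":0.5,"rx":0,"ry":0,"rz":0,"grip":1},
    {"tx":0,"ty":0,"tz":0.5,"rx":0,"ry":0,"rz":0,"grip":1},
    {"tx":0,"ty":0,"tz":0.5,"rx":0,"ry":0,"rz":0,"grip":1},
    {"tx":0,"ty":0,"tz":0.5,"rx":0,"ry":0,"rz":0,"grip":1},
    {"tx":0,"ty":0,"tz":0.5,"rx":0,"ry":0,"rz":0,"grip":1},
    {"tx":0,"ty":0,"tz":0.5,"rx":0,"ry":0,"rz":0,"grip":1},
    {"tx":0,"ty":0,"tz":0,"rx":0,"ry":0,"rz":0,"grip":1},
    {"tx":0,"ty":0,"tz":0,"rx":0,"ry":0,"rz":0,"grip":1},
  ],
)

```text
clock: 8.6
tcp_pos: [0.675, 0.0276, 0.261]
orientation: [-2.122, -2.317, 0.001]
contact_force: [-0.6, -0.5, -2.0]
grip_width: 0.0189
```

Run:
```python
from fit import *
o=status.get_obs();print(o["tcp_pos"],o["grip_width"],o["joints"].round(2))
f=eyes.grab_frame("scene");cv2.imwrite("pics/s2.png",f["frame"])
W=cloud(f);P=W[bar("",W,f["frame"])];P=P[P[:,2]>.15];print(len(P),line(P),P.min(0),P.max(0))
```

```text
[0.67497309 0.02755808 0.26098388] 0.018902372975470965 [ 0.23  0.51 -0.52  1.49  0.26  1.21 -0.25]
687 (array([0.68618278, 0.01634986, 0.24576587]), array([ 7.93208232e-02, -9.96849001e-01,  5.26145201e-04])) [ 0.6333718  -0.19524635  0.22820021] [0.73102409 0.24927662 0.25879131]
```

View pics/s2.png

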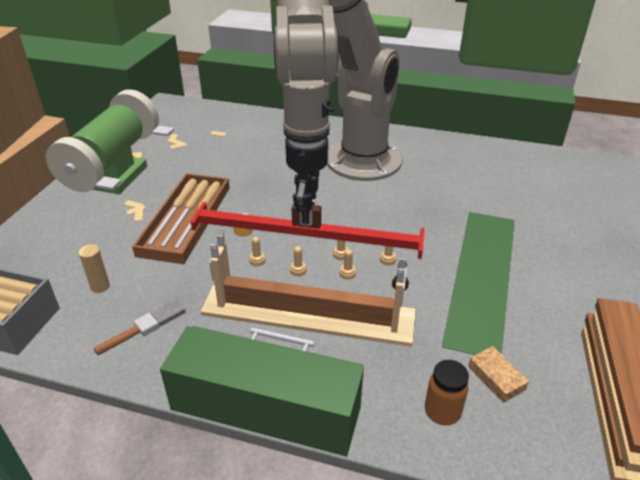

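Call:
drive_tool(
  commands=[
    {"tx":-0.59,"ty":0.89,"tz":0,"rx":0,"ry":0,"rz":0.52,"grip":1},
    {"tx":-0.59,"ty":0.89,"tz":0,"rx":0,"ry":0,"rz":0.52,"grip":1},
    {"tx":-0.59,"ty":0.89,"tz":0,"rx":0,"ry":0,"rz":0.52,"grip":1},
    {"tx":-0.59,"ty":0.89,"tz":0,"rx":0,"ry":0,"rz":0.52,"grip":1},
    {"tx":-0.59,"ty":0.89,"tz":0,"rx":0,"ry":0,"rz":0.52,"grip":1},
    {"tx":-0.59,"ty":0.89,"tz":0,"rx":0,"ry":0,"rz":0.52,"grip":1},
    {"tx":-0.59,"ty":0.89,"tz":0,"rx":0,"ry":0,"rz":0.52,"grip":1},
    {"tx":-0.59,"ty":0.89,"tz":0,"rx":0,"ry":0,"rz":0.52,"grip":1},
    {"tx":-0.59,"ty":0.89,"tz":0,"rx":0,"ry":0,"rz":0.52,"grip":1},
    {"tx":-0.59,"ty":0.89,"tz":0,"rx":0,"ry":0,"rz":0.52,"grip":1},
  ],
)

```text
clock: 9.9
tcp_pos: [0.5564, 0.2068, 0.2613]
orientation: [1.154, 2.922, 0.0]
contact_force: [0.2, -0.7, -0.7]
grip_width: 0.0191
```

Call:
drive_tool(
  commands=[
    {"tx":-0.59,"ty":0.89,"tz":0,"rx":0,"ry":0,"rz":0.52,"grip":1},
    {"tx":-0.59,"ty":0.89,"tz":0,"rx":0,"ry":0,"rz":0.52,"grip":1},
    {"tx":-0.59,"ty":0.89,"tz":0,"rx":0,"ry":0,"rz":0.52,"grip":1},
    {"tx":-0.59,"ty":0.89,"tz":0,"rx":0,"ry":0,"rz":0.52,"grip":1},
    {"tx":-0.59,"ty":0.89,"tz":0,"rx":0,"ry":0,"rz":0.52,"grip":1},
    {"tx":-0.59,"ty":0.89,"tz":0,"rx":0,"ry":0,"rz":0.52,"grip":1},
    {"tx":-0.59,"ty":0.89,"tz":0,"rx":0,"ry":0,"rz":0.52,"grip":1},
    {"tx":-0.59,"ty":0.89,"tz":0,"rx":0,"ry":0,"rz":0.52,"grip":1},
    {"tx":-0.59,"ty":0.89,"tz":0,"rx":0,"ry":0,"rz":0.52,"grip":1},
    {"tx":-0.59,"ty":0.89,"tz":0,"rx":0,"ry":0,"rz":0.52,"grip":1},
  ],
)

```text
clock: 11.15
tcp_pos: [0.4384, 0.3848, 0.2613]
orientation: [-0.041, -3.141, -0.0]
contact_force: [0.7, -0.6, -2.7]
grip_width: 0.0189
```

Run:
```python
from fit import *
o=status.get_obs();print(o["tcp_pos"],R.from_rotvec(o["orientation"]).as_matrix().round(3).tolist(),o["grip_width"],o["joints"].round(2))
f=eyes.grab_frame("top");cv2.imwrite("pics/t3.png",f["frame"])
f=eyes.grab_frame("scene");cv2.imwrite("pics/s3.png",f["frame"])
W=cloud(f);P=W[bar("",W,f["frame"])];P=P[P[:,2]>.15];print(len(P),line(P),P.min(0),P.max(0))
# rack now bare
for cam in("top","scene"):
    f=eyes.grab_frame(cam);S=cloud(f).reshape(-1,3)
    for z0,z1 in((.062,.078),(.008,.020),(.165,.2)):
        Q=S[(S[:,2]>z0)&(S[:,2]<z1)&(S[:,0]>.6)&(S[:,0]<.75)&(abs(S[:,1]-.03)<.25)]
        print(cam,"rail",z0,len(Q),rectfit(Q))
```

```text
[0.43839438 0.38482191 0.26129182] [[-1.0, 0.026, -0.0], [0.026, 1.0, 0.0], [0.0, 0.0, -1.0]] 0.01887542888187269 [-0.11  0.46 -0.96  1.7   0.4   1.19  0.38]
402 (array([0.5743923 , 0.38305916, 0.24949555]), array([ 0.99949615, -0.02032661, -0.02437761])) [0.29223243 0.35057544 0.2411087 ] [0.66663055 0.41625489 0.3360976 ]
top rail 0.062 2829 (array([0.67300397, 0.02560838]), (59.89157485961914, 390.8030700683594), 5.0396504402160645)
top rail 0.008 5291 (array([0.67499152, 0.02181804]), (482.01123046875, 147.97341918945312), 89.79119873046875)
top rail 0.165 294 (array([0.67342041, 0.02530367]), (56.18573760986328, 394.9525451660156), 5.001493453979492)
scene rail 0.062 2248 (array([0.67527698, 0.02578654]), (63.47284698486328, 393.62335205078125), 4.5357184410095215)
scene rail 0.008 3667 (array([0.67755701, 0.02681447]), (105.42351531982422, 460.16302490234375), 5.76869535446167)
scene rail 0.165 305 (array([0.67402881, 0.02569551]), (59.00701904296875, 394.2845458984375), 4.906461238861084)
```

View pics/t3.png

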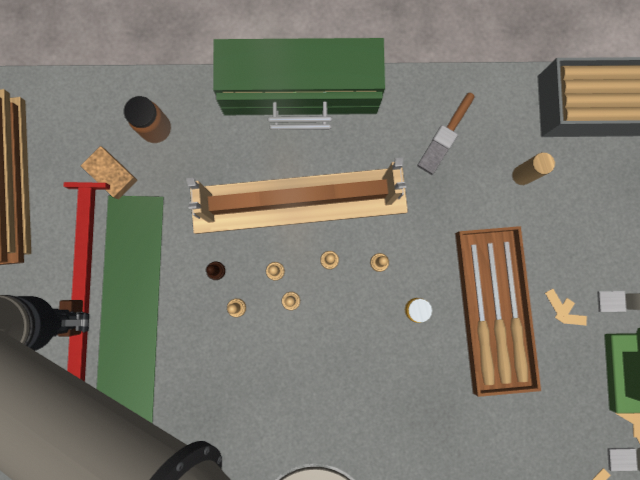

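View pics/s3.png

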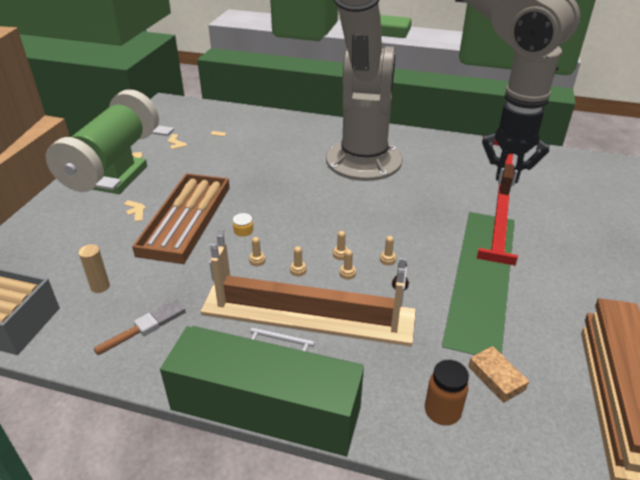

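Call:
drive_tool(
  commands=[
    {"tx":0,"ty":0,"tz":-1,"rx":0,"ry":0,"rz":0,"grip":1},
    {"tx":0,"ty":0,"tz":-1,"rx":0,"ry":0,"rz":0,"grip":1},
    {"tx":0,"ty":0,"tz":-1,"rx":0,"ry":0,"rz":0,"grip":1},
    {"tx":0,"ty":0,"tz":-1,"rx":0,"ry":0,"rz":0,"grip":1},
    {"tx":0,"ty":0,"tz":-1,"rx":0,"ry":0,"rz":0,"grip":1},
    {"tx":0,"ty":0,"tz":-1,"rx":0,"ry":0,"rz":0,"grip":1},
    {"tx":0,"ty":0,"tz":-1,"rx":0,"ry":0,"rz":0,"grip":1},
    {"tx":0,"ty":0,"tz":-1,"rx":0,"ry":0,"rz":0,"grip":1},
    {"tx":0,"ty":0,"tz":-1,"rx":0,"ry":0,"rz":0,"grip":1},
    {"tx":0,"ty":0,"tz":-0.8,"rx":0,"ry":0,"rz":0,"grip":1},
  ],
)

```text
clock: 12.6
tcp_pos: [0.4391, 0.3835, 0.0639]
orientation: [-0.048, -3.141, 0.001]
contact_force: [0.6, -0.1, -1.2]
grip_width: 0.019
```

Call:
drive_tool(
  commands=[
    {"tx":0,"ty":0,"tz":-0.5,"rx":0,"ry":0,"rz":0,"grip":1},
    {"tx":0,"ty":0,"tz":-0.4,"rx":0,"ry":0,"rz":0,"grip":1},
    {"tx":0,"ty":0,"tz":-0.3,"rx":0,"ry":0,"rz":0,"grip":1},
    {"tx":0,"ty":0,"tz":0,"rx":0,"ry":0,"rz":0,"grip":1},
    {"tx":0,"ty":0,"tz":0,"rx":0,"ry":0,"rz":0,"grip":1},
  ],
)

```text
clock: 13.22
tcp_pos: [0.4394, 0.384, 0.0417]
orientation: [0.049, 3.141, 0.001]
contact_force: [-0.6, -0.2, -2.2]
grip_width: 0.0188
```

Call:
drive_tool(
  commands=[
    {"tx":0,"ty":0,"tz":-0.15,"rx":0,"ry":0,"rz":0,"grip":1},
    {"tx":0,"ty":0,"tz":-0.1,"rx":0,"ry":0,"rz":0,"grip":1},
    {"tx":0,"ty":0,"tz":0,"rx":0,"ry":0,"rz":0,"grip":1},
    {"tx":0,"ty":0,"tz":0,"rx":0,"ry":0,"rz":0,"grip":1},
  ],
)

```text
clock: 13.72
tcp_pos: [0.4392, 0.3837, 0.0363]
orientation: [-0.048, -3.141, -0.0]
contact_force: [-0.3, -1.0, -1.6]
grip_width: 0.0187
```

One more small step, then release.

Call:
drive_tool(
  commands=[
    {"tx":0,"ty":0,"tz":-0.1,"rx":0,"ry":0,"rz":0,"grip":1},
    {"tx":0,"ty":0,"tz":0,"rx":0,"ry":0,"rz":0,"grip":1},
    {"tx":0,"ty":0,"tz":0,"rx":0,"ry":0,"rz":0,"grip":-1},
    {"tx":0,"ty":0,"tz":0,"rx":0,"ry":0,"rz":0,"grip":-1},
    {"tx":0,"ty":0,"tz":0,"rx":0,"ry":0,"rz":0,"grip":-1},
    {"tx":0,"ty":0,"tz":0,"rx":0,"ry":0,"rz":0,"grip":-1},
    {"tx":0,"ty":0,"tz":0.5,"rx":0,"ry":0,"rz":0,"grip":-1},
    {"tx":0,"ty":0,"tz":1,"rx":0,"ry":0,"rz":0,"grip":-1},
    {"tx":0,"ty":0,"tz":1,"rx":0,"ry":0,"rz":0,"grip":-1},
    {"tx":0,"ty":0,"tz":1,"rx":0,"ry":0,"rz":0,"grip":-1},
  ],
)

```text
clock: 14.98
tcp_pos: [0.4394, 0.384, 0.1064]
orientation: [0.048, 3.14, 0.001]
contact_force: [-0.8, 0.5, -0.2]
grip_width: 0.0853
```

Run:
```python
from fit import *
f=eyes.grab_frame("wrist");cv2.imwrite("pics/w4.png",f["frame"])
f=eyes.grab_frame("scene");cv2.imwrite("pics/s4.png",f["frame"])
W=cloud(f);P=W[bar("",W,f["frame"])];print(len(P),line(P),P.min(0),P.max(0),rectfit(P))
```

```text
245 (array([0.45890701, 0.38313033, 0.0219116 ]), array([ 9.99027823e-01, -4.40812141e-02, -5.05918404e-04])) [0.21807712 0.3431784  0.005377  ] [0.66985252 0.42313881 0.06521687] (array([0.44363226, 0.38534708]), (65.29199981689453, 451.8922424316406), 87.57710266113281)
```

View pics/s4.png

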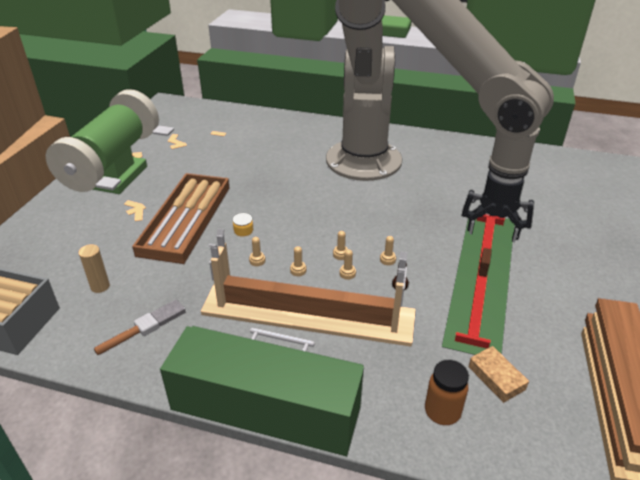

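View pics/w4.png

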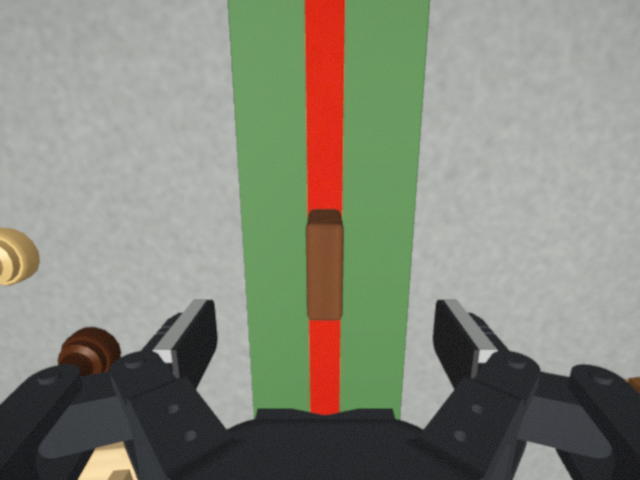

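Call:
drive_tool(
  commands=[
    {"tx":0.03,"ty":-0.93,"tz":0.5,"rx":0,"ry":0,"rz":-0.8,"grip":-1},
    {"tx":0.03,"ty":-0.93,"tz":0.5,"rx":0,"ry":0,"rz":-0.8,"grip":-1},
    {"tx":0.03,"ty":-0.93,"tz":0.5,"rx":0,"ry":0,"rz":-0.8,"grip":-1},
    {"tx":0.03,"ty":-0.93,"tz":0.5,"rx":0,"ry":0,"rz":-0.8,"grip":-1},
    {"tx":0.03,"ty":-0.93,"tz":0,"rx":0,"ry":0,"rz":-0.9,"grip":-1},
    {"tx":0.03,"ty":-0.93,"tz":0,"rx":0,"ry":0,"rz":-0.9,"grip":-1},
    {"tx":0.03,"ty":-0.93,"tz":0,"rx":0,"ry":0,"rz":-0.9,"grip":-1},
    {"tx":0.03,"ty":-0.93,"tz":0,"rx":0,"ry":0,"rz":-0.9,"grip":-1},
    {"tx":0.03,"ty":-0.93,"tz":0,"rx":0,"ry":0,"rz":-0.9,"grip":-1},
    {"tx":0.03,"ty":-0.93,"tz":0,"rx":0,"ry":0,"rz":-0.9,"grip":-1},
  ],
)

```text
clock: 16.32
tcp_pos: [0.4449, 0.1969, 0.1441]
orientation: [-1.82, -2.561, 0.001]
contact_force: [0.2, 0.6, -0.3]
grip_width: 0.0851
```

Call:
drive_tool(
  commands=[
    {"tx":0.03,"ty":-0.93,"tz":0,"rx":0,"ry":0,"rz":-0.9,"grip":-1},
    {"tx":0.03,"ty":-0.93,"tz":0,"rx":0,"ry":0,"rz":-0.9,"grip":-1},
    {"tx":0,"ty":0,"tz":0,"rx":0,"ry":0,"rz":0,"grip":-1},
  ],
)

```text
clock: 16.7
tcp_pos: [0.4462, 0.159, 0.1441]
orientation: [2.123, 2.315, -0.002]
contact_force: [-0.4, 1.4, -0.2]
grip_width: 0.0856
```

```bash
cat > wf.py <<'E'
from fit import *
import sys
o=status.get_obs();M=R.from_rotvec(o["orientation"]).as_matrix();print("tcp",o["tcp_pos"].round(4),"jaw deg",np.degrees(np.arctan2(M[1,1],M[0,1])).round(2),"tilt",M[:2,2].round(3),"t",o["clock"],"w",o["grip_width"],"j7",o["joints"].round(2))
f=eyes.grab_frame("wrist");cv2.imwrite(f"pics/{sys.argv[1]}.png",f["frame"])
W=cloud(f,wristT(f))
z0=float(sys.argv[2]) if len(sys.argv)>2 else 0
Q=(W[...,2]>z0+.062)&(W[...,2]<z0+.082)
Q[300:]&=False
n,l,st,c=cv2.connectedComponentsWithStats(Q.astype(np.uint8))
for i in range(1,n):
    if 40<st[i,4]<3000:
        P=W[l==i];print("fin",c[i].round(),st[i,4],np.median(P,0).round(4),"mid",((P.min(0)+P.max(0))/2).round(4))
E
python3 wf.py w5
```

```text
tcp [0.4462 0.159  0.1441] jaw deg 4.96 tilt [-0.    -0.001] t 16.7 w 0.0856493346117866 j7 [ 0.02  0.32 -0.58  2.08  0.24  0.81 -0.61]
fin [457. 189.] 894 [0.5212 0.2069 0.071 ] mid [0.5228 0.2063 0.0684]
fin [631. 191.] 409 [0.6266 0.2145 0.0682] mid [0.6287 0.2153 0.0692]
fin [633. 274.] 720 [0.6465 0.1606 0.0663] mid [0.6474 0.1679 0.0672]
fin [322. 247.] 750 [0.4449 0.1643 0.0709] mid [0.4449 0.1628 0.0682]
```

View pics/w5.png

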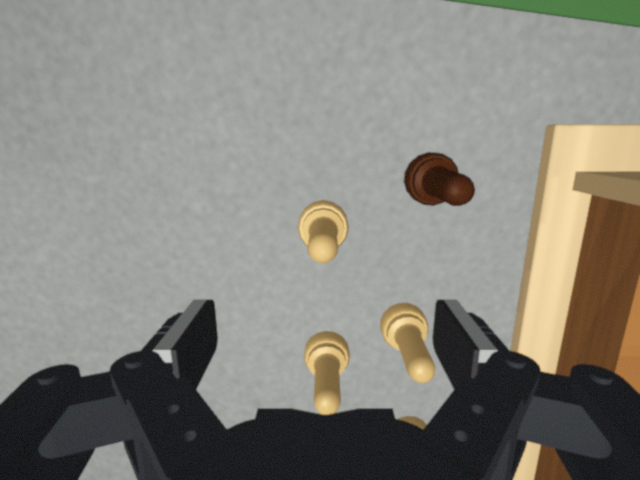

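Call:
drive_tool(
  commands=[
    {"tx":0,"ty":0.1,"tz":-1,"rx":0,"ry":0,"rz":0,"grip":-1},
    {"tx":0,"ty":0,"tz":-1,"rx":0,"ry":0,"rz":0,"grip":-1},
    {"tx":0,"ty":0,"tz":-1,"rx":0,"ry":0,"rz":0,"grip":-1},
    {"tx":0,"ty":0,"tz":-1,"rx":0,"ry":0,"rz":0,"grip":-1},
    {"tx":0,"ty":0,"tz":-1,"rx":0,"ry":0,"rz":0,"grip":-0.3},
    {"tx":0,"ty":0,"tz":-0.6,"rx":0,"ry":0,"rz":0,"grip":0},
    {"tx":0,"ty":0,"tz":0,"rx":0,"ry":0,"rz":0,"grip":1},
    {"tx":0,"ty":0,"tz":0,"rx":0,"ry":0,"rz":0,"grip":1},
    {"tx":0,"ty":0,"tz":0,"rx":0,"ry":0,"rz":0,"grip":1},
    {"tx":0,"ty":0,"tz":0,"rx":0,"ry":0,"rz":0,"grip":1},
  ],
  grip_force=40,
)

```text
clock: 18.0
tcp_pos: [0.4467, 0.1625, 0.0328]
orientation: [2.122, 2.316, 0.001]
contact_force: [-0.1, 0.3, 0.2]
grip_width: 0.0187
```

Call:
drive_tool(
  commands=[
    {"tx":0,"ty":0,"tz":0.5,"rx":0,"ry":0,"rz":0,"grip":1},
    {"tx":0,"ty":0,"tz":1,"rx":0,"ry":0,"rz":0,"grip":1},
    {"tx":0,"ty":0,"tz":1,"rx":0,"ry":0,"rz":0,"grip":1},
    {"tx":0,"ty":0,"tz":1,"rx":0,"ry":0,"rz":0,"grip":1},
    {"tx":0,"ty":0,"tz":1,"rx":0,"ry":0,"rz":0,"grip":1},
    {"tx":0.9,"ty":-0.12,"tz":1,"rx":0,"ry":0,"rz":0,"grip":1},
    {"tx":1,"ty":-0.12,"tz":1,"rx":0,"ry":0,"rz":0,"grip":1},
    {"tx":1,"ty":-0.12,"tz":0,"rx":0,"ry":0,"rz":0,"grip":1},
    {"tx":1,"ty":-0.12,"tz":0,"rx":0,"ry":0,"rz":0,"grip":1},
    {"tx":1,"ty":-0.12,"tz":0,"rx":0,"ry":0,"rz":0,"grip":1},
  ],
)

```text
clock: 19.25
tcp_pos: [0.5449, 0.1503, 0.1632]
orientation: [2.122, 2.317, 0.001]
contact_force: [-0.4, 0.5, -0.4]
grip_width: 0.0188
```

Call:
drive_tool(
  commands=[
    {"tx":1,"ty":-0.12,"tz":0,"rx":0,"ry":0,"rz":0,"grip":1},
    {"tx":1,"ty":-0.12,"tz":0,"rx":0,"ry":0,"rz":0,"grip":1},
    {"tx":1,"ty":-0.12,"tz":0,"rx":0,"ry":0,"rz":0,"grip":1},
    {"tx":1,"ty":-0.12,"tz":0,"rx":0,"ry":0,"rz":0,"grip":1},
    {"tx":1,"ty":-0.12,"tz":0,"rx":0,"ry":0,"rz":0,"grip":1},
    {"tx":1,"ty":-0.12,"tz":0,"rx":0,"ry":0,"rz":0,"grip":1},
    {"tx":0,"ty":0,"tz":0,"rx":0,"ry":0,"rz":0,"grip":1},
  ],
)

```text
clock: 20.12
tcp_pos: [0.6653, 0.1354, 0.1627]
orientation: [2.123, 2.315, 0.001]
contact_force: [-0.5, 0.6, -1.1]
grip_width: 0.0188
```

```bash
python3 wf.py w6
python3 - <<'E'
from fit import *
f=eyes.grab_frame("scene");cv2.imwrite("pics/s6.png",f["frame"])
f=eyes.grab_frame("wrist");W=cloud(f,wristT(f));S=W[:330].reshape(-1,3)
Q=S[(S[:,2]>.064)&(S[:,2]<.076)&(abs(S[:,0]-.67)<.06)]
# rail edges per y-slice
for y in np.arange(-.1,.2,.03):
    q=Q[abs(Q[:,1]-y)<.005]
    if len(q)>30:print(round(y,3),len(q),np.percentile(q[:,0],[2,98]).round(4),"exp centre",.6745-.0875*(y-.0257))
E
```

```text
tcp [0.6653 0.1354 0.1627] jaw deg 4.95 tilt [0.001 0.   ] t 20.125 w 0.01884638237575361 j7 [ 0.05  0.6  -0.5   1.58  0.31  1.04 -0.45]
fin [108. 118.] 939 [0.5261 0.2052 0.0704] mid [0.5236 0.2051 0.0681]
fin [618. 247.] 2393 [0.8592 0.152  0.0729] mid [0.8614 0.1495 0.0722]
fin [118. 294.] 275 [0.5229 0.0858 0.0675] mid [0.5209 0.0849 0.0678]
0.14 636 [0.6487 0.6776] exp centre 0.66449875
0.17 713 [0.6459 0.6747] exp centre 0.66187375
0.2 794 [0.6433 0.672 ] exp centre 0.6592487499999999
```

View pics/w6.png

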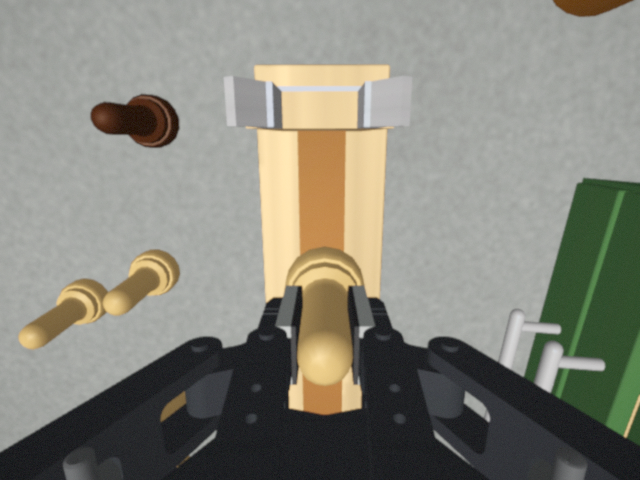

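View pics/s6.png

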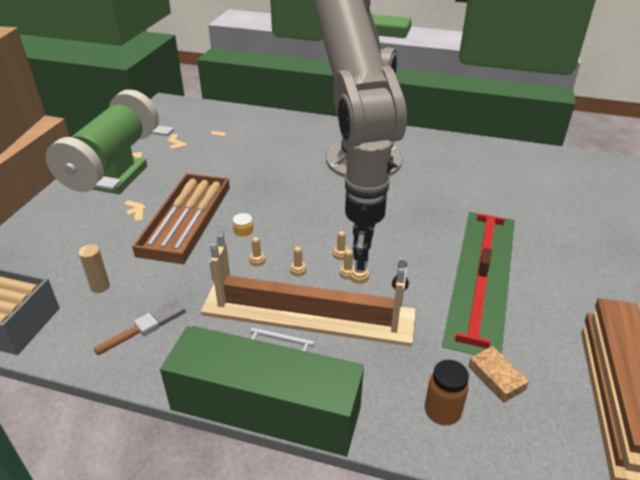

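Call:
drive_tool(
  commands=[
    {"tx":0,"ty":0,"tz":-1,"rx":0,"ry":0,"rz":0,"grip":1},
    {"tx":0,"ty":0,"tz":-1,"rx":0,"ry":0,"rz":0,"grip":1},
    {"tx":0,"ty":0,"tz":-0.6,"rx":0,"ry":0,"rz":0,"grip":1},
    {"tx":0,"ty":0,"tz":-0.3,"rx":0,"ry":0,"rz":0,"grip":1},
    {"tx":0,"ty":0,"tz":-0.05,"rx":0,"ry":0,"rz":0,"grip":1},
    {"tx":0,"ty":0,"tz":0,"rx":0,"ry":0,"rz":0,"grip":1},
    {"tx":0,"ty":0,"tz":0,"rx":0,"ry":0,"rz":0,"grip":1},
  ],
)

```text
clock: 21.15
tcp_pos: [0.6647, 0.1361, 0.1038]
orientation: [2.122, 2.316, 0.001]
contact_force: [0.3, 0.1, 0.3]
grip_width: 0.0188
```

Call:
drive_tool(
  commands=[
    {"tx":0,"ty":0,"tz":-0.03,"rx":0,"ry":0,"rz":0,"grip":0},
    {"tx":0,"ty":0,"tz":0,"rx":0,"ry":0,"rz":0,"grip":-1},
    {"tx":0,"ty":0,"tz":0,"rx":0,"ry":0,"rz":0,"grip":-1},
    {"tx":0,"ty":0,"tz":0,"rx":0,"ry":0,"rz":0,"grip":-1},
    {"tx":0,"ty":0,"tz":0.5,"rx":0,"ry":0,"rz":0,"grip":-1},
    {"tx":0,"ty":0,"tz":1,"rx":0,"ry":0,"rz":0,"grip":-1},
    {"tx":0,"ty":0,"tz":1,"rx":0,"ry":0,"rz":0,"grip":-1},
    {"tx":0,"ty":0,"tz":1,"rx":0,"ry":0,"rz":0,"grip":-1},
    {"tx":-0.7,"ty":-0.3,"tz":0,"rx":0,"ry":0,"rz":0,"grip":-1},
    {"tx":-0.9,"ty":-0.4,"tz":0,"rx":0,"ry":0,"rz":0,"grip":-1},
  ],
)

```text
clock: 22.4
tcp_pos: [0.6326, 0.1223, 0.1744]
orientation: [2.121, 2.316, 0.003]
contact_force: [-1.2, -0.9, -0.4]
grip_width: 0.0853
```

Call:
drive_tool(
  commands=[
    {"tx":-0.9,"ty":-0.36,"tz":0,"rx":0,"ry":0,"rz":0,"grip":-1},
    {"tx":-0.9,"ty":-0.36,"tz":0,"rx":0,"ry":0,"rz":0,"grip":-1},
    {"tx":-0.9,"ty":-0.36,"tz":0,"rx":0,"ry":0,"rz":0,"grip":-1},
    {"tx":-0.9,"ty":-0.36,"tz":-0.3,"rx":0,"ry":0,"rz":0,"grip":-1},
    {"tx":-0.9,"ty":-0.36,"tz":-0.5,"rx":0,"ry":0,"rz":0,"grip":-1},
    {"tx":-0.9,"ty":-0.36,"tz":-0.5,"rx":0,"ry":0,"rz":0,"grip":-1},
    {"tx":0,"ty":0,"tz":0,"rx":0,"ry":0,"rz":0,"grip":-1},
  ],
)

```text
clock: 23.28
tcp_pos: [0.5234, 0.0782, 0.1471]
orientation: [2.122, 2.316, -0.002]
contact_force: [1.2, -0.3, 0.1]
grip_width: 0.0853
```

```bash
python3 wf.py w7
python3 - <<'E'
from fit import *
f=eyes.grab_frame("scene");cv2.imwrite("pics/s7.png",f["frame"])
W=cloud(f);S=W.reshape(-1,3)
Q=S[(S[:,2]>.125)&(S[:,2]<.15)&(abs(S[:,0]-.67)<.05)&(abs(S[:,1]-.135)<.04)];print(len(Q),Q.mean(0),Q.max(0))
E
```

```text
tcp [0.5234 0.0782 0.1471] jaw deg 5.01 tilt [-0.001 -0.001] t 23.275 w 0.08530064575174441 j7 [ 0.17  0.39 -0.54  1.95  0.26  0.86 -0.42]
fin [345.  31.] 1164 [0.5252 0.2035 0.0716] mid [0.5254 0.2048 0.0687]
fin [321. 248.] 733 [0.5228 0.0816 0.0713] mid [0.5229 0.0797 0.0684]
fin [222. 286.] 698 [0.4611 0.0495 0.0708] mid [0.4601 0.0475 0.0681]
89 [0.66972654 0.13448723 0.13557938] [0.67873384 0.14325873 0.14485986]
```

View pics/w7.png

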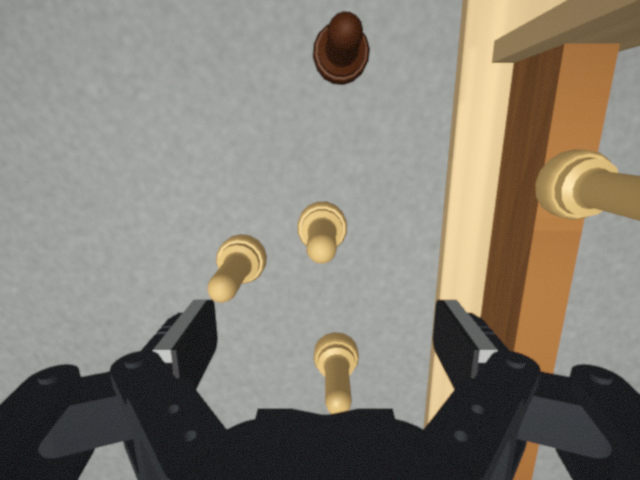

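View pics/s7.png

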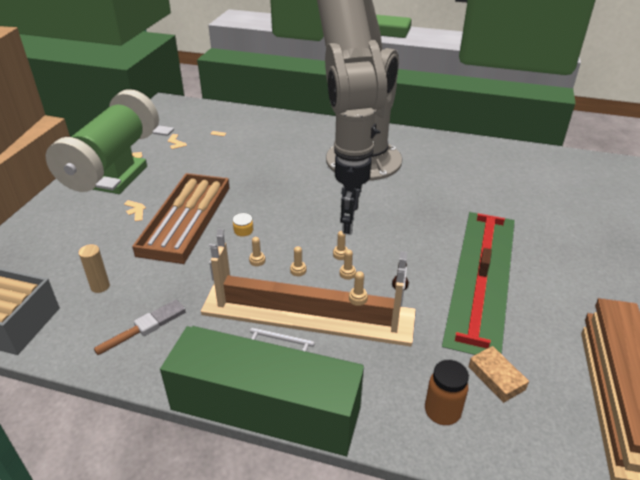

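Call:
drive_tool(
  commands=[
    {"tx":0,"ty":0.05,"tz":0,"rx":0,"ry":0,"rz":0,"grip":-0.1},
    {"tx":0,"ty":0,"tz":-0.5,"rx":0,"ry":0,"rz":0,"grip":-0.1},
    {"tx":0,"ty":0,"tz":-1,"rx":0,"ry":0,"rz":0,"grip":-0.1},
    {"tx":0,"ty":0,"tz":-1,"rx":0,"ry":0,"rz":0,"grip":-0.1},
    {"tx":0,"ty":0,"tz":-1,"rx":0,"ry":0,"rz":0,"grip":-0.1},
    {"tx":0,"ty":0,"tz":-1,"rx":0,"ry":0,"rz":0,"grip":-0.1},
    {"tx":0,"ty":0,"tz":-1,"rx":0,"ry":0,"rz":0,"grip":-0.1},
    {"tx":0,"ty":0,"tz":-0.25,"rx":0,"ry":0,"rz":0,"grip":0},
    {"tx":0,"ty":0,"tz":0,"rx":0,"ry":0,"rz":0,"grip":1},
    {"tx":0,"ty":0,"tz":0,"rx":0,"ry":0,"rz":0,"grip":1},
  ],
)

```text
clock: 24.62
tcp_pos: [0.5249, 0.0801, 0.0323]
orientation: [2.121, 2.316, 0.002]
contact_force: [-0.1, 0.3, -0.8]
grip_width: 0.0191
```

Call:
drive_tool(
  commands=[
    {"tx":0,"ty":0,"tz":0,"rx":0,"ry":0,"rz":0,"grip":1},
    {"tx":0,"ty":0,"tz":0,"rx":0,"ry":0,"rz":0,"grip":1},
    {"tx":0,"ty":0,"tz":0,"rx":0,"ry":0,"rz":0,"grip":1},
  ],
)

```text
clock: 25.0
tcp_pos: [0.5245, 0.0798, 0.0319]
orientation: [2.122, 2.316, 0.0]
contact_force: [-0.3, -0.1, -0.6]
grip_width: 0.0191
```

Call:
drive_tool(
  commands=[
    {"tx":0,"ty":0,"tz":0.5,"rx":0,"ry":0,"rz":0,"grip":1},
    {"tx":0,"ty":0,"tz":1,"rx":0,"ry":0,"rz":0,"grip":1},
    {"tx":0,"ty":0,"tz":1,"rx":0,"ry":0,"rz":0,"grip":1},
    {"tx":0,"ty":0,"tz":1,"rx":0,"ry":0,"rz":0,"grip":1},
    {"tx":0,"ty":0,"tz":1,"rx":0,"ry":0,"rz":0,"grip":1},
    {"tx":0.9,"ty":0,"tz":1,"rx":0,"ry":0,"rz":0,"grip":1},
    {"tx":1,"ty":0,"tz":1,"rx":0,"ry":0,"rz":0,"grip":1},
    {"tx":1,"ty":0,"tz":0,"rx":0,"ry":0,"rz":0,"grip":1},
    {"tx":1,"ty":0,"tz":0,"rx":0,"ry":0,"rz":0,"grip":1},
    {"tx":1,"ty":0,"tz":0,"rx":0,"ry":0,"rz":0,"grip":1},
  ],
)

```text
clock: 26.25
tcp_pos: [0.6229, 0.0799, 0.1625]
orientation: [2.122, 2.317, 0.001]
contact_force: [-0.2, 0.1, -1.2]
grip_width: 0.0193
```

Call:
drive_tool(
  commands=[
    {"tx":1,"ty":0,"tz":0,"rx":0,"ry":0,"rz":0,"grip":1},
    {"tx":1,"ty":0.03,"tz":0,"rx":0,"ry":0,"rz":0,"grip":1},
    {"tx":0.36,"ty":0,"tz":0,"rx":0,"ry":0,"rz":0,"grip":1},
    {"tx":0,"ty":0,"tz":-0.5,"rx":0,"ry":0,"rz":0,"grip":1},
    {"tx":0,"ty":0,"tz":-1,"rx":0,"ry":0,"rz":0,"grip":1},
    {"tx":0,"ty":0,"tz":-0.7,"rx":0,"ry":0,"rz":0,"grip":1},
    {"tx":0,"ty":0,"tz":-0.4,"rx":0,"ry":0,"rz":0,"grip":1},
    {"tx":0,"ty":0,"tz":-0.2,"rx":0,"ry":0,"rz":0,"grip":1},
    {"tx":0,"ty":0,"tz":0,"rx":0,"ry":0,"rz":0,"grip":1},
    {"tx":0,"ty":0,"tz":0,"rx":0,"ry":0,"rz":0,"grip":1},
  ],
)

```text
clock: 27.5
tcp_pos: [0.67, 0.0806, 0.1063]
orientation: [2.121, 2.316, 0.001]
contact_force: [-0.9, 0.3, -0.6]
grip_width: 0.019
```

Call:
drive_tool(
  commands=[
    {"tx":0,"ty":0,"tz":-0.17,"rx":0,"ry":0,"rz":0,"grip":1},
    {"tx":0,"ty":0,"tz":0,"rx":0,"ry":0,"rz":0,"grip":1},
    {"tx":0,"ty":0,"tz":0,"rx":0,"ry":0,"rz":0,"grip":0},
    {"tx":0,"ty":0,"tz":0,"rx":0,"ry":0,"rz":0,"grip":-1},
    {"tx":0,"ty":0,"tz":0,"rx":0,"ry":0,"rz":0,"grip":-1},
    {"tx":0,"ty":0,"tz":0,"rx":0,"ry":0,"rz":0,"grip":-1},
    {"tx":0,"ty":0,"tz":0.5,"rx":0,"ry":0,"rz":0,"grip":-1},
    {"tx":0,"ty":0,"tz":1,"rx":0,"ry":0,"rz":0,"grip":-1},
    {"tx":0,"ty":0,"tz":1,"rx":0,"ry":0,"rz":0,"grip":-1},
    {"tx":0,"ty":0,"tz":0.9,"rx":0,"ry":0,"rz":0,"grip":-1},
  ],
)

```text
clock: 28.75
tcp_pos: [0.6701, 0.0807, 0.1727]
orientation: [2.121, 2.316, 0.002]
contact_force: [0.9, -0.7, 0.6]
grip_width: 0.0857
```

Call:
drive_tool(
  commands=[
    {"tx":-0.9,"ty":-0.15,"tz":0,"rx":0,"ry":0,"rz":0,"grip":-1},
    {"tx":-1,"ty":-0.17,"tz":0,"rx":0,"ry":0,"rz":0,"grip":-1},
    {"tx":-1,"ty":-0.17,"tz":0,"rx":0,"ry":0,"rz":0,"grip":-1},
    {"tx":-1,"ty":-0.17,"tz":0,"rx":0,"ry":0,"rz":0,"grip":-1},
    {"tx":-1,"ty":-0.17,"tz":0,"rx":0,"ry":0,"rz":0,"grip":-1},
    {"tx":-1,"ty":-0.17,"tz":0,"rx":0,"ry":0,"rz":0,"grip":-1},
    {"tx":-1,"ty":-0.17,"tz":-0.2,"rx":0,"ry":0,"rz":0,"grip":-0.1},
    {"tx":-1,"ty":-0.17,"tz":-0.3,"rx":0,"ry":0,"rz":0,"grip":-0.1},
    {"tx":-1,"ty":-0.17,"tz":-0.3,"rx":0,"ry":0,"rz":0,"grip":-0.1},
    {"tx":-1,"ty":-0.17,"tz":-0.4,"rx":0,"ry":0,"rz":0,"grip":-0.1},
  ],
)

```text
clock: 30.0
tcp_pos: [0.4715, 0.0469, 0.1473]
orientation: [2.121, 2.316, 0.002]
contact_force: [0.1, 0.7, -0.5]
grip_width: 0.0471
```

Call:
drive_tool(
  commands=[
    {"tx":-0.6,"ty":-0.1,"tz":0,"rx":0,"ry":0,"rz":0,"grip":-0.1},
    {"tx":0,"ty":0,"tz":0,"rx":0,"ry":0,"rz":0,"grip":-0.1},
  ],
)

```text
clock: 30.25
tcp_pos: [0.4596, 0.0448, 0.1471]
orientation: [2.121, 2.316, 0.001]
contact_force: [0.4, 0.9, 0.3]
grip_width: 0.0469
```

```bash
python3 wf.py w8
python3 - <<'E'
from fit import *
f=eyes.grab_frame("scene");cv2.imwrite("pics/s8.png",f["frame"])
E
```

```text
tcp [0.4596 0.0448 0.1471] jaw deg 5.04 tilt [ 0.001 -0.   ] t 30.25 w 0.046893081387965774 j7 [ 0.26  0.29 -0.57  2.1   0.22  0.8  -0.35]
fin [630. 260.] 1676 [0.657  0.0525 0.0687] mid [0.6597 0.0635 0.0687]
fin [321. 247.] 730 [0.4586 0.0481 0.0709] mid [0.4587 0.0465 0.0681]
```

View pics/s8.png

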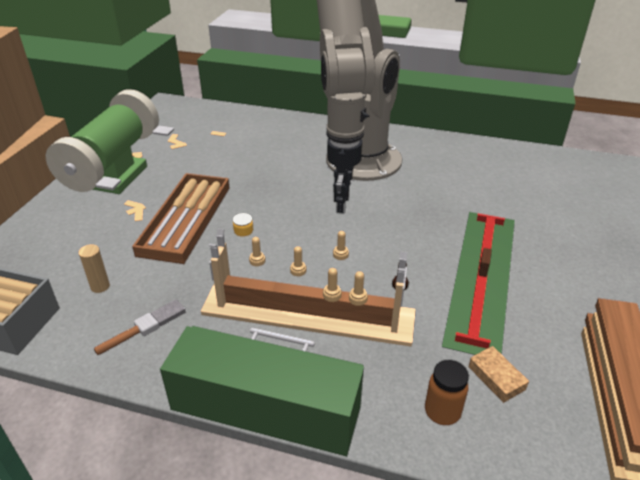

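Call:
drive_tool(
  commands=[
    {"tx":0,"ty":0.04,"tz":-0.75,"rx":0,"ry":0,"rz":0,"grip":-0.1},
    {"tx":0,"ty":0,"tz":-1,"rx":0,"ry":0,"rz":0,"grip":-0.1},
    {"tx":0,"ty":0,"tz":-1,"rx":0,"ry":0,"rz":0,"grip":-0.1},
    {"tx":0,"ty":0,"tz":-1,"rx":0,"ry":0,"rz":0,"grip":-0.1},
    {"tx":0,"ty":0,"tz":-1,"rx":0,"ry":0,"rz":0,"grip":-0.1},
    {"tx":0,"ty":0,"tz":-1,"rx":0,"ry":0,"rz":0,"grip":-0.1},
    {"tx":0,"ty":0,"tz":0,"rx":0,"ry":0,"rz":0,"grip":1},
    {"tx":0,"ty":0,"tz":0,"rx":0,"ry":0,"rz":0,"grip":1},
    {"tx":0,"ty":0,"tz":0,"rx":0,"ry":0,"rz":0,"grip":1},
    {"tx":0,"ty":0,"tz":0,"rx":0,"ry":0,"rz":0,"grip":1},
  ],
)

```text
clock: 31.6
tcp_pos: [0.46, 0.0456, 0.0318]
orientation: [2.122, 2.316, 0.001]
contact_force: [0.1, -0.7, 0.7]
grip_width: 0.0191
```

Call:
drive_tool(
  commands=[
    {"tx":0,"ty":0,"tz":0.5,"rx":0,"ry":0,"rz":0,"grip":1},
    {"tx":0,"ty":0,"tz":1,"rx":0,"ry":0,"rz":0,"grip":1},
    {"tx":0,"ty":0,"tz":1,"rx":0,"ry":0,"rz":0,"grip":1},
    {"tx":0,"ty":0,"tz":1,"rx":0,"ry":0,"rz":0,"grip":1},
    {"tx":0,"ty":0,"tz":1,"rx":0,"ry":0,"rz":0,"grip":1},
    {"tx":0.7,"ty":0,"tz":1,"rx":0,"ry":0,"rz":0,"grip":1},
    {"tx":1,"ty":-0.1,"tz":1,"rx":0,"ry":0,"rz":0,"grip":1},
    {"tx":1,"ty":-0.1,"tz":0,"rx":0,"ry":0,"rz":0,"grip":1},
    {"tx":1,"ty":-0.1,"tz":0,"rx":0,"ry":0,"rz":0,"grip":1},
    {"tx":1,"ty":-0.1,"tz":0,"rx":0,"ry":0,"rz":0,"grip":1},
  ],
)

```text
clock: 32.85
tcp_pos: [0.5541, 0.0375, 0.1623]
orientation: [2.121, 2.316, 0.001]
contact_force: [0.0, -0.1, -0.6]
grip_width: 0.0194
```

Call:
drive_tool(
  commands=[
    {"tx":1,"ty":-0.1,"tz":0,"rx":0,"ry":0,"rz":0,"grip":1},
    {"tx":1,"ty":-0.1,"tz":0,"rx":0,"ry":0,"rz":0,"grip":1},
    {"tx":1,"ty":-0.1,"tz":0,"rx":0,"ry":0,"rz":0,"grip":1},
    {"tx":1,"ty":-0.1,"tz":0,"rx":0,"ry":0,"rz":0,"grip":1},
    {"tx":1,"ty":-0.1,"tz":0,"rx":0,"ry":0,"rz":0,"grip":1},
    {"tx":1,"ty":-0.1,"tz":0,"rx":0,"ry":0,"rz":0,"grip":1},
    {"tx":0,"ty":0,"tz":0,"rx":0,"ry":0,"rz":0,"grip":1},
  ],
)

```text
clock: 33.72
tcp_pos: [0.6744, 0.0254, 0.1619]
orientation: [2.123, 2.316, 0.002]
contact_force: [-0.5, 0.8, -0.4]
grip_width: 0.0188
```

```bash
python3 wf.py w9 0.07
```

```text
tcp [0.6744 0.0254 0.1619] jaw deg 4.99 tilt [0.001 0.001] t 33.725 w 0.018751820068462433 j7 [ 0.21  0.59 -0.49  1.59  0.31  1.04 -0.28]
fin [324.  41.] 1960 [0.6643 0.1326 0.1408] mid [0.6641 0.1337 0.1384]
fin [324. 173.] 1459 [0.6687 0.0801 0.1408] mid [0.6689 0.0794 0.1383]
fin [324. 265.] 2111 [0.672  0.0392 0.1445] mid [0.6736 0.0338 0.142 ]
```

View pics/w9.png

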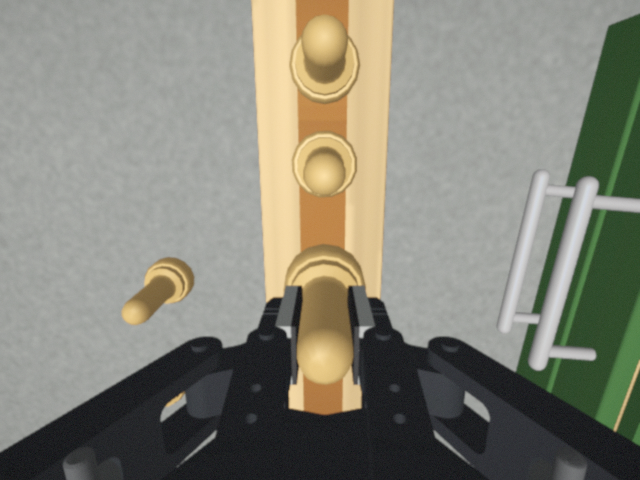

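Call:
drive_tool(
  commands=[
    {"tx":0,"ty":0,"tz":-0.7,"rx":0,"ry":0,"rz":0,"grip":1},
    {"tx":0,"ty":0,"tz":-1,"rx":0,"ry":0,"rz":0,"grip":1},
    {"tx":0,"ty":0,"tz":-0.8,"rx":0,"ry":0,"rz":0,"grip":1},
    {"tx":0,"ty":0,"tz":-0.3,"rx":0,"ry":0,"rz":0,"grip":1},
    {"tx":0,"ty":0,"tz":-0.15,"rx":0,"ry":0,"rz":0,"grip":1},
    {"tx":0,"ty":0,"tz":0,"rx":0,"ry":0,"rz":0,"grip":1},
    {"tx":0,"ty":0,"tz":0,"rx":0,"ry":0,"rz":0,"grip":1},
  ],
)

```text
clock: 34.65
tcp_pos: [0.674, 0.0257, 0.1029]
orientation: [2.121, 2.316, 0.001]
contact_force: [-0.7, -0.5, 0.7]
grip_width: 0.0188
```

Call:
drive_tool(
  commands=[
    {"tx":0,"ty":0,"tz":-0.02,"rx":0,"ry":0,"rz":0,"grip":1},
    {"tx":0,"ty":0,"tz":0,"rx":0,"ry":0,"rz":0,"grip":0},
    {"tx":0,"ty":0,"tz":0,"rx":0,"ry":0,"rz":0,"grip":-1},
    {"tx":0,"ty":0,"tz":0,"rx":0,"ry":0,"rz":0,"grip":-1},
    {"tx":0,"ty":0,"tz":0,"rx":0,"ry":0,"rz":0,"grip":-1},
    {"tx":0,"ty":0,"tz":0.5,"rx":0,"ry":0,"rz":0,"grip":-1},
    {"tx":0,"ty":0,"tz":1,"rx":0,"ry":0,"rz":0,"grip":-1},
    {"tx":0,"ty":0,"tz":1,"rx":0,"ry":0,"rz":0,"grip":-1},
    {"tx":0,"ty":0,"tz":0.9,"rx":0,"ry":0,"rz":0,"grip":-1},
  ],
)

```text
clock: 35.78
tcp_pos: [0.6741, 0.0258, 0.1723]
orientation: [2.121, 2.316, 0.002]
contact_force: [0.8, 0.7, -0.2]
grip_width: 0.0851
```

Call:
drive_tool(
  commands=[
    {"tx":-0.9,"ty":-0.4,"tz":0,"rx":0,"ry":0,"rz":0,"grip":-1},
    {"tx":-0.9,"ty":-0.45,"tz":0,"rx":0,"ry":0,"rz":0,"grip":-1},
    {"tx":-0.9,"ty":-0.45,"tz":0,"rx":0,"ry":0,"rz":0,"grip":-1},
    {"tx":-0.9,"ty":-0.45,"tz":0,"rx":0,"ry":0,"rz":0,"grip":-0.1},
    {"tx":-0.9,"ty":-0.45,"tz":-0.4,"rx":0,"ry":0,"rz":0,"grip":-0.1},
    {"tx":-0.9,"ty":-0.45,"tz":-0.4,"rx":0,"ry":0,"rz":0,"grip":-0.1},
    {"tx":-1.0,"ty":-0.5,"tz":-0.4,"rx":0,"ry":0,"rz":0,"grip":-0.1},
    {"tx":0,"ty":0,"tz":0,"rx":0,"ry":0,"rz":0,"grip":-0.1},
  ],
)

```text
clock: 36.78
tcp_pos: [0.5444, -0.0384, 0.1462]
orientation: [-2.123, -2.315, 0.002]
contact_force: [-0.0, -0.4, -0.3]
grip_width: 0.0468
```

```bash
python3 wf.py w10
```

```text
tcp [ 0.5444 -0.0384  0.1462] jaw deg 4.95 tilt [-0.001 -0.001] t 36.775 w 0.046833429689177586 j7 [ 0.37  0.42 -0.52  1.92  0.27  0.88 -0.2 ]
fin [323. 247.] 744 [ 0.5451 -0.0342  0.0712] mid [ 0.5452 -0.0358  0.0683]
```

View pics/w10.png

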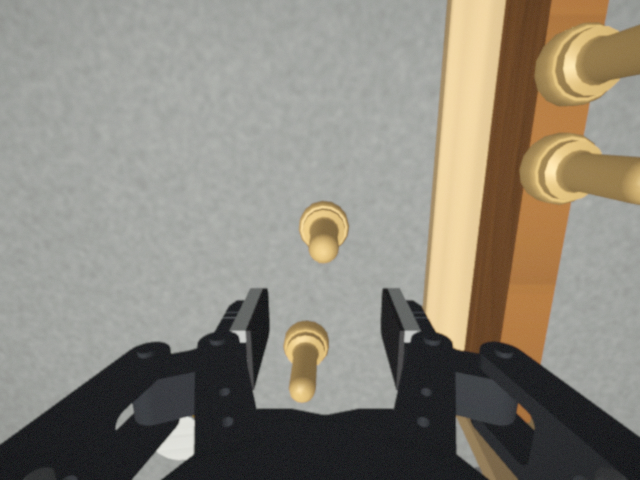

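Call:
drive_tool(
  commands=[
    {"tx":0.02,"ty":0.04,"tz":-0.7,"rx":0,"ry":0,"rz":0,"grip":-0.1},
    {"tx":0,"ty":0,"tz":-1,"rx":0,"ry":0,"rz":0,"grip":-0.1},
    {"tx":0,"ty":0,"tz":-1,"rx":0,"ry":0,"rz":0,"grip":-0.1},
    {"tx":0,"ty":0,"tz":-1,"rx":0,"ry":0,"rz":0,"grip":-0.1},
    {"tx":0,"ty":0,"tz":-1,"rx":0,"ry":0,"rz":0,"grip":-0.1},
    {"tx":0,"ty":0,"tz":-1,"rx":0,"ry":0,"rz":0,"grip":-0.1},
    {"tx":0,"ty":0,"tz":0,"rx":0,"ry":0,"rz":0,"grip":1},
    {"tx":0,"ty":0,"tz":0,"rx":0,"ry":0,"rz":0,"grip":1},
    {"tx":0,"ty":0,"tz":0,"rx":0,"ry":0,"rz":0,"grip":1},
    {"tx":0,"ty":0,"tz":0,"rx":0,"ry":0,"rz":0,"grip":1},
  ],
)

```text
clock: 38.08
tcp_pos: [0.5464, -0.0366, 0.0325]
orientation: [2.121, 2.316, 0.001]
contact_force: [-0.4, -0.1, -1.0]
grip_width: 0.0189
```

Call:
drive_tool(
  commands=[
    {"tx":0,"ty":0,"tz":0.5,"rx":0,"ry":0,"rz":0,"grip":1},
    {"tx":0,"ty":0,"tz":1,"rx":0,"ry":0,"rz":0,"grip":1},
    {"tx":0,"ty":0,"tz":1,"rx":0,"ry":0,"rz":0,"grip":1},
    {"tx":0,"ty":0,"tz":1,"rx":0,"ry":0,"rz":0,"grip":1},
    {"tx":0,"ty":0,"tz":1,"rx":0,"ry":0,"rz":0,"grip":1},
    {"tx":0.7,"ty":0.06,"tz":1,"rx":0,"ry":0,"rz":0,"grip":1},
    {"tx":1,"ty":0.06,"tz":1,"rx":0,"ry":0,"rz":0,"grip":1},
    {"tx":1,"ty":0.06,"tz":0,"rx":0,"ry":0,"rz":0,"grip":1},
    {"tx":1,"ty":0.06,"tz":0,"rx":0,"ry":0,"rz":0,"grip":1},
    {"tx":1,"ty":0.06,"tz":0,"rx":0,"ry":0,"rz":0,"grip":1},
  ],
)

```text
clock: 39.33
tcp_pos: [0.6408, -0.0305, 0.1638]
orientation: [2.121, 2.316, 0.002]
contact_force: [0.0, 0.3, -1.0]
grip_width: 0.0191
```

Call:
drive_tool(
  commands=[
    {"tx":1,"ty":0.06,"tz":0,"rx":0,"ry":0,"rz":0,"grip":1},
    {"tx":1,"ty":0.06,"tz":0,"rx":0,"ry":0,"rz":0,"grip":1},
    {"tx":0,"ty":0,"tz":0,"rx":0,"ry":0,"rz":0,"grip":1},
    {"tx":0,"ty":0,"tz":0,"rx":0,"ry":0,"rz":0,"grip":1},
  ],
)

```text
clock: 39.83
tcp_pos: [0.6794, -0.0282, 0.1627]
orientation: [-2.122, -2.317, -0.0]
contact_force: [-0.3, -0.0, -0.5]
grip_width: 0.0194
```

Call:
drive_tool(
  commands=[
    {"tx":0,"ty":0,"tz":-0.7,"rx":0,"ry":0,"rz":0,"grip":1},
    {"tx":0,"ty":0,"tz":-1,"rx":0,"ry":0,"rz":0,"grip":1},
    {"tx":0,"ty":0,"tz":-0.8,"rx":0,"ry":0,"rz":0,"grip":1},
    {"tx":0,"ty":0,"tz":-0.3,"rx":0,"ry":0,"rz":0,"grip":1},
    {"tx":0,"ty":0,"tz":-0.15,"rx":0,"ry":0,"rz":0,"grip":1},
    {"tx":0,"ty":0,"tz":0,"rx":0,"ry":0,"rz":0,"grip":1},
    {"tx":0,"ty":0,"tz":0,"rx":0,"ry":0,"rz":0,"grip":1},
  ],
)

```text
clock: 40.7
tcp_pos: [0.6804, -0.0281, 0.1036]
orientation: [2.121, 2.316, 0.001]
contact_force: [-0.3, 0.1, -0.2]
grip_width: 0.019
```

Call:
drive_tool(
  commands=[
    {"tx":0,"ty":0,"tz":-0.04,"rx":0,"ry":0,"rz":0,"grip":1},
    {"tx":0,"ty":0,"tz":0,"rx":0,"ry":0,"rz":0,"grip":0},
    {"tx":0,"ty":0,"tz":0,"rx":0,"ry":0,"rz":0,"grip":-1},
    {"tx":0,"ty":0,"tz":0,"rx":0,"ry":0,"rz":0,"grip":-1},
    {"tx":0,"ty":0,"tz":0,"rx":0,"ry":0,"rz":0,"grip":-1},
    {"tx":0,"ty":0,"tz":0.5,"rx":0,"ry":0,"rz":0,"grip":-1},
    {"tx":0,"ty":0,"tz":1,"rx":0,"ry":0,"rz":0,"grip":-1},
    {"tx":0,"ty":0,"tz":1,"rx":0,"ry":0,"rz":0,"grip":-1},
    {"tx":0,"ty":0,"tz":0.9,"rx":0,"ry":0,"rz":0,"grip":-1},
  ],
)

```text
clock: 41.82
tcp_pos: [0.6805, -0.0281, 0.1725]
orientation: [2.121, 2.316, 0.002]
contact_force: [-0.2, -0.1, 0.3]
grip_width: 0.0852
```

Call:
drive_tool(
  commands=[
    {"tx":-0.9,"ty":-0.7,"tz":0,"rx":0,"ry":0,"rz":0,"grip":-1},
    {"tx":-0.9,"ty":-0.7,"tz":0,"rx":0,"ry":0,"rz":0,"grip":-1},
    {"tx":-0.9,"ty":-0.75,"tz":0,"rx":0,"ry":0,"rz":0,"grip":-1},
    {"tx":-0.9,"ty":-0.75,"tz":0,"rx":0,"ry":0,"rz":0,"grip":-0.1},
    {"tx":-0.9,"ty":-0.75,"tz":-0.3,"rx":0,"ry":0,"rz":0,"grip":-0.1},
    {"tx":-0.9,"ty":-0.75,"tz":-0.5,"rx":0,"ry":0,"rz":0,"grip":-0.1},
    {"tx":-0.9,"ty":-0.75,"tz":-0.5,"rx":0,"ry":0,"rz":0,"grip":-0.1},
    {"tx":-0.7,"ty":-0.65,"tz":0,"rx":0,"ry":0,"rz":0,"grip":-0.1},
    {"tx":0,"ty":0,"tz":0,"rx":0,"ry":0,"rz":0,"grip":-0.1},
  ],
)

```text
clock: 42.95
tcp_pos: [0.5395, -0.1456, 0.1449]
orientation: [2.124, 2.314, -0.001]
contact_force: [0.5, 0.6, 0.7]
grip_width: 0.0472
```

```bash
python3 wf.py w11
```

```text
tcp [ 0.5395 -0.1456  0.1449] jaw deg 4.9 tilt [ 0.    -0.001] t 42.95 w 0.04719534322343155 j7 [ 0.54  0.43 -0.5   1.89  0.26  0.88  0.  ]
fin [321. 247.] 747 [ 0.5383 -0.1409  0.071 ] mid [ 0.5384 -0.1423  0.0684]
```

View pics/w11.png

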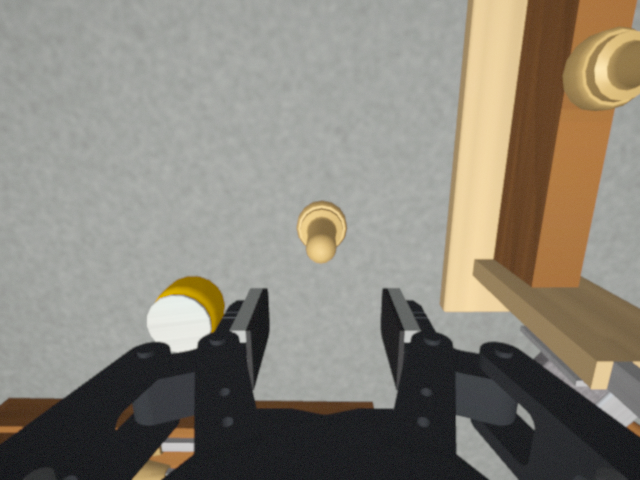

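Call:
drive_tool(
  commands=[
    {"tx":0,"ty":0.07,"tz":-0.65,"rx":0,"ry":0,"rz":0,"grip":-0.1},
    {"tx":0,"ty":0,"tz":-1,"rx":0,"ry":0,"rz":0,"grip":-0.1},
    {"tx":0,"ty":0,"tz":-1,"rx":0,"ry":0,"rz":0,"grip":-0.1},
    {"tx":0,"ty":0,"tz":-1,"rx":0,"ry":0,"rz":0,"grip":-0.1},
    {"tx":0,"ty":0,"tz":-1,"rx":0,"ry":0,"rz":0,"grip":-0.1},
    {"tx":0,"ty":0,"tz":-1,"rx":0,"ry":0,"rz":0,"grip":-0.1},
    {"tx":0,"ty":0,"tz":0,"rx":0,"ry":0,"rz":0,"grip":1},
    {"tx":0,"ty":0,"tz":0,"rx":0,"ry":0,"rz":0,"grip":1},
    {"tx":0,"ty":0,"tz":0,"rx":0,"ry":0,"rz":0,"grip":1},
    {"tx":0,"ty":0,"tz":0,"rx":0,"ry":0,"rz":0,"grip":1},
  ],
)

```text
clock: 44.25
tcp_pos: [0.5404, -0.1429, 0.0317]
orientation: [2.121, 2.316, 0.001]
contact_force: [0.3, -0.7, 0.5]
grip_width: 0.0188
```

Call:
drive_tool(
  commands=[
    {"tx":0,"ty":0,"tz":0.5,"rx":0,"ry":0,"rz":0,"grip":1},
    {"tx":0,"ty":0,"tz":1,"rx":0,"ry":0,"rz":0,"grip":1},
    {"tx":0,"ty":0,"tz":1,"rx":0,"ry":0,"rz":0,"grip":1},
    {"tx":0,"ty":0,"tz":1,"rx":0,"ry":0,"rz":0,"grip":1},
    {"tx":0,"ty":0,"tz":1,"rx":0,"ry":0,"rz":0,"grip":1},
    {"tx":0.7,"ty":0.5,"tz":1,"rx":0,"ry":0,"rz":0,"grip":1},
    {"tx":0.9,"ty":0.5,"tz":1,"rx":0,"ry":0,"rz":0,"grip":1},
    {"tx":0.9,"ty":0.5,"tz":0,"rx":0,"ry":0,"rz":0,"grip":1},
    {"tx":0.9,"ty":0.5,"tz":0,"rx":0,"ry":0,"rz":0,"grip":1},
    {"tx":0.9,"ty":0.5,"tz":0,"rx":0,"ry":0,"rz":0,"grip":1},
  ],
)

```text
clock: 45.5
tcp_pos: [0.6264, -0.0922, 0.1605]
orientation: [-2.121, -2.316, 0.001]
contact_force: [0.1, -0.1, -0.9]
grip_width: 0.0191
```

Call:
drive_tool(
  commands=[
    {"tx":0.9,"ty":0.3,"tz":0,"rx":0,"ry":0,"rz":0,"grip":1},
    {"tx":0.9,"ty":0.2,"tz":0,"rx":0,"ry":0,"rz":0,"grip":1},
    {"tx":0.9,"ty":0,"tz":0,"rx":0,"ry":0,"rz":0,"grip":1},
    {"tx":0,"ty":0,"tz":0,"rx":0,"ry":0,"rz":0,"grip":1},
    {"tx":0,"ty":0,"tz":0,"rx":0,"ry":0,"rz":0,"grip":1},
  ],
)

```text
clock: 46.12
tcp_pos: [0.6792, -0.0826, 0.1604]
orientation: [-2.121, -2.316, 0.002]
contact_force: [-0.5, 0.1, -0.8]
grip_width: 0.0192
```

Call:
drive_tool(
  commands=[
    {"tx":0.24,"ty":-0.06,"tz":0,"rx":0,"ry":0,"rz":0,"grip":1},
    {"tx":0,"ty":0,"tz":-0.7,"rx":0,"ry":0,"rz":0,"grip":1},
    {"tx":0,"ty":0,"tz":-1,"rx":0,"ry":0,"rz":0,"grip":1},
    {"tx":0,"ty":0,"tz":-0.7,"rx":0,"ry":0,"rz":0,"grip":1},
    {"tx":0,"ty":0,"tz":-0.3,"rx":0,"ry":0,"rz":0,"grip":1},
    {"tx":0,"ty":0,"tz":-0.2,"rx":0,"ry":0,"rz":0,"grip":1},
    {"tx":0,"ty":0,"tz":0,"rx":0,"ry":0,"rz":0,"grip":1},
    {"tx":0,"ty":0,"tz":0,"rx":0,"ry":0,"rz":0,"grip":1},
  ],
)

```text
clock: 47.12
tcp_pos: [0.6852, -0.0839, 0.1037]
orientation: [2.121, 2.316, 0.001]
contact_force: [0.1, 0.7, -0.4]
grip_width: 0.0189
```

```bash
python3 wf.py w12 0.07
```

```text
tcp [ 0.6852 -0.0839  0.1037] jaw deg 5.03 tilt [ 0.001 -0.   ] t 47.125 w 0.01893840706232945 j7 [ 0.34  0.67 -0.46  1.59  0.34  0.96 -0.14]
fin [318.  11.] 1410 [0.675  0.0177 0.1381] mid [0.6745 0.0188 0.1375]
```

View pics/w12.png

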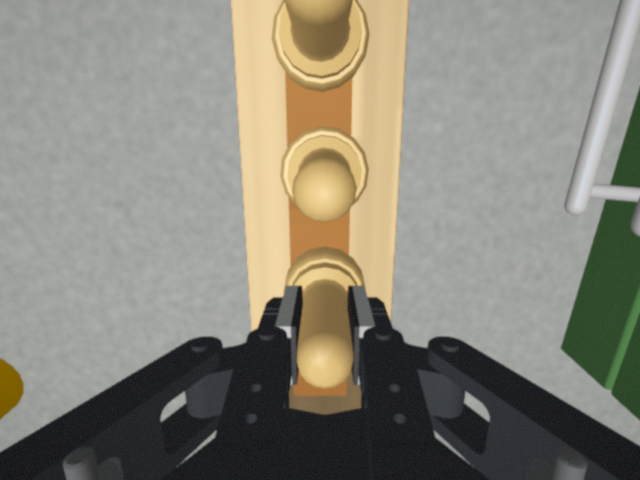

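Call:
drive_tool(
  commands=[
    {"tx":0,"ty":0,"tz":-0.07,"rx":0,"ry":0,"rz":0,"grip":1},
    {"tx":0,"ty":0,"tz":0,"rx":0,"ry":0,"rz":0,"grip":0},
    {"tx":0,"ty":0,"tz":0,"rx":0,"ry":0,"rz":0,"grip":-1},
    {"tx":0,"ty":0,"tz":0,"rx":0,"ry":0,"rz":0,"grip":-1},
    {"tx":0,"ty":0,"tz":0,"rx":0,"ry":0,"rz":0,"grip":-1},
    {"tx":0,"ty":0,"tz":0.5,"rx":0,"ry":0,"rz":0,"grip":-1},
    {"tx":0,"ty":0,"tz":1,"rx":0,"ry":0,"rz":0,"grip":-1},
    {"tx":0,"ty":0,"tz":1,"rx":0,"ry":0,"rz":0,"grip":-1},
    {"tx":0,"ty":0,"tz":1,"rx":0,"ry":0,"rz":0,"grip":-1},
    {"tx":-1,"ty":0,"tz":1,"rx":0,"ry":0,"rz":0,"grip":-1},
  ],
)

```text
clock: 48.42
tcp_pos: [0.6657, -0.0837, 0.1937]
orientation: [2.121, 2.316, 0.003]
contact_force: [-0.8, -0.2, 0.1]
grip_width: 0.0856
```

Call:
drive_tool(
  commands=[
    {"tx":-1,"ty":0,"tz":0,"rx":0,"ry":0,"rz":0,"grip":-1},
    {"tx":-1,"ty":0,"tz":0,"rx":0,"ry":0,"rz":0,"grip":-1},
    {"tx":-1,"ty":0.5,"tz":0,"rx":0,"ry":0,"rz":0,"grip":-1},
    {"tx":-1,"ty":1,"tz":0,"rx":0,"ry":0,"rz":0,"grip":-1},
    {"tx":-1,"ty":1,"tz":0,"rx":0,"ry":0,"rz":0.3,"grip":-1},
    {"tx":-1,"ty":1,"tz":0,"rx":0,"ry":0,"rz":0.5,"grip":-1},
  ],
)

```text
clock: 49.18
tcp_pos: [0.5445, -0.0132, 0.193]
orientation: [1.986, 2.432, 0.001]
contact_force: [0.4, 0.4, 0.1]
grip_width: 0.085
```

```bash
cat > rail.py <<'E'
from fit import *
import sys
o=status.get_obs();M=R.from_rotvec(o["orientation"]).as_matrix();print("tcp",o["tcp_pos"].round(4),"jaw deg",np.degrees(np.arctan2(M[1,1],M[0,1])).round(2),o["clock"])
for cam in("scene","top"):
    f=eyes.grab_frame(cam);cv2.imwrite(f"pics/{cam}{sys.argv[1]}.png",f["frame"])
    W=cloud(f);ca,sa=np.cos(np.radians(5)),np.sin(np.radians(5))
    X=W[...,0]-.6745;Y=W[...,1]-.0257
    xr=ca*X+sa*Y;yr=-sa*X+ca*Y
    Q=(W[...,2]>.115)&(W[...,2]<.15)&(abs(xr)<.04)&(abs(yr)<.17)
    n,l,st,c=cv2.connectedComponentsWithStats(Q.astype(np.uint8))
    for i in range(1,n):
        if st[i,4]>20:
            m=l==i;m&=W[...,2]>np.nanmax(W[m][:,2])-.012
            print(cam,c[i].round(),st[i,4],"xr",(xr[m].mean()*1000).round(1),"yr",(yr[m].mean()*1000).round(1),"z",W[m][:,2].max().round(3))
    P=W[bar("",W,f["frame"])];
    if len(P)>50: print(cam,"bar",len(P),rectfit(P),P.max(0).round(3))
    b=W[(W[...,2]>.055)&(W[...,2]<.078)&(W[...,1]>.3)&(W[...,1]<.5)&(W[...,0]<.62)&(W[...,0]>.25)]
    if len(b)>20: print(cam,"block",len(b),rectfit(b),np.median(b,0).round(4))
    for t in("dark_finial","wax_tin"):
        for d in spotter.masks_of(cam,t)[:1]: print(cam,t,d["confidence"],np.nanmedian(W[d["mask"]],0).round(3))
E
python3 rail.py 13
```

```text
tcp [ 0.5445 -0.0132  0.193 ] jaw deg 11.54 49.175
scene [254. 264.] 121 xr 5.9 yr -111.0 z 0.144
scene [281. 268.] 121 xr 4.5 yr -54.9 z 0.146
scene [307. 271.] 117 xr 3.4 yr -0.0 z 0.144
scene [332. 275.] 123 xr 4.0 yr 53.7 z 0.145
scene [359. 278.] 125 xr 4.4 yr 108.3 z 0.145
scene bar 409 (array([0.44371606, 0.38291705]), (65.29151153564453, 450.6978454589844), 88.22449493408203) [0.668 0.422 0.065]
scene block 171 (array([0.44426746, 0.38397385]), (19.958093643188477, 66.26473999023438), 88.04267120361328) [0.45   0.384  0.0656]
scene dark_finial 0.6 [0.531 0.195 0.013]
scene wax_tin 0.86 [ 0.449 -0.217  0.032]
top [355. 183.] 106 xr 0.5 yr -113.0 z 0.148
top [325. 185.] 102 xr 0.3 yr -56.4 z 0.147
top [297. 189.] 104 xr -1.2 yr -1.8 z 0.147
top [269. 191.] 104 xr -0.8 yr 51.7 z 0.147
top [241. 194.] 104 xr -1.0 yr 106.2 z 0.148
top bar 2149 (array([0.44209814, 0.38191864]), (68.69488525390625, 446.87530517578125), 88.1032943725586) [0.666 0.423 0.045]
top block 334 (array([0.44249149, 0.38250708]), (21.493579864501953, 54.169315338134766), 86.90371704101562) [0.4424 0.3803 0.0685]
top dark_finial 0.75 [0.523 0.197 0.023]
top wax_tin 0.83 [ 0.436 -0.219  0.042]
```

View pics/scene13.png

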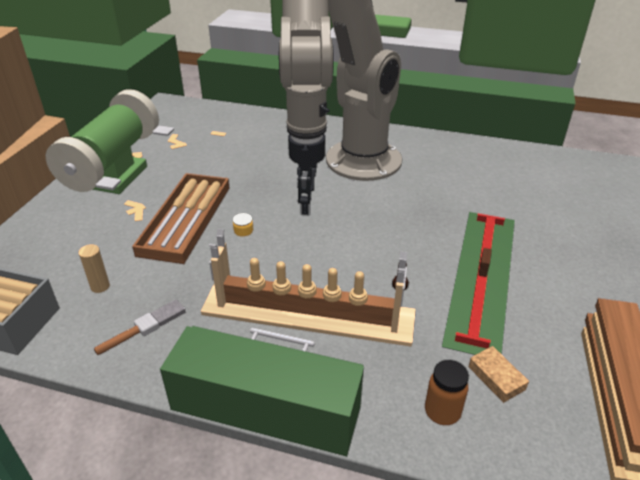

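View pics/top13.png

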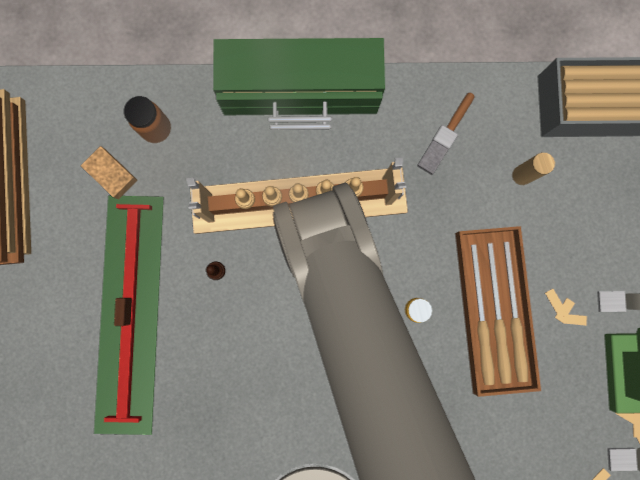

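Call:
drive_tool(
  commands=[
    {"tx":-0.25,"ty":1,"tz":0,"rx":0,"ry":0,"rz":0.48,"grip":-1},
    {"tx":-0.25,"ty":1,"tz":0,"rx":0,"ry":0,"rz":0.48,"grip":-1},
    {"tx":-0.25,"ty":1,"tz":0,"rx":0,"ry":0,"rz":0.48,"grip":-1},
    {"tx":-0.25,"ty":1,"tz":0,"rx":0,"ry":0,"rz":0.48,"grip":-1},
    {"tx":-0.25,"ty":1,"tz":0,"rx":0,"ry":0,"rz":0.48,"grip":-1},
    {"tx":-0.25,"ty":1,"tz":0,"rx":0,"ry":0,"rz":0.48,"grip":-1},
    {"tx":-0.25,"ty":1,"tz":0,"rx":0,"ry":0,"rz":0.48,"grip":-1},
    {"tx":-0.25,"ty":1,"tz":0,"rx":0,"ry":0,"rz":0.48,"grip":-1},
    {"tx":-0.25,"ty":1,"tz":0,"rx":0,"ry":0,"rz":0.48,"grip":-1},
    {"tx":-0.25,"ty":1,"tz":0,"rx":0,"ry":0,"rz":0.48,"grip":-1},
  ],
)

```text
clock: 50.72
tcp_pos: [0.4944, 0.1874, 0.1917]
orientation: [1.072, 2.953, 0.0]
contact_force: [0.3, -0.6, -0.7]
grip_width: 0.0855
```

Call:
drive_tool(
  commands=[
    {"tx":-0.25,"ty":1,"tz":0,"rx":0,"ry":0,"rz":0.48,"grip":-1},
    {"tx":-0.25,"ty":1,"tz":0,"rx":0,"ry":0,"rz":0.48,"grip":-1},
    {"tx":-0.25,"ty":1,"tz":0,"rx":0,"ry":0,"rz":0.48,"grip":-1},
    {"tx":-0.25,"ty":1,"tz":0,"rx":0,"ry":0,"rz":0.48,"grip":-1},
    {"tx":-0.25,"ty":1,"tz":0,"rx":0,"ry":0,"rz":0.48,"grip":-1},
    {"tx":-0.25,"ty":1,"tz":-0.4,"rx":0,"ry":0,"rz":0.48,"grip":-1},
    {"tx":-0.25,"ty":1,"tz":-0.6,"rx":0,"ry":0,"rz":0.48,"grip":-1},
    {"tx":-0.25,"ty":1,"tz":-1,"rx":0,"ry":0,"rz":0.48,"grip":-1},
    {"tx":-0.25,"ty":1,"tz":-1,"rx":0,"ry":0,"rz":0.48,"grip":-1},
    {"tx":-0.25,"ty":0.8,"tz":-1,"rx":0,"ry":0,"rz":0.48,"grip":-1},
  ],
)

```text
clock: 51.98
tcp_pos: [0.4441, 0.3835, 0.1104]
orientation: [-0.041, -3.141, -0.0]
contact_force: [0.4, -0.2, 0.9]
grip_width: 0.0855
```

Call:
drive_tool(
  commands=[
    {"tx":0,"ty":0,"tz":0,"rx":0,"ry":0,"rz":0,"grip":-1},
  ],
)

```text
clock: 52.1
tcp_pos: [0.4428, 0.383, 0.1099]
orientation: [-0.043, -3.138, 0.002]
contact_force: [0.4, -0.8, 0.6]
grip_width: 0.0854
```

```bash
cat > wb.py <<'E'
from fit import *
import sys
z0=float(sys.argv[2])
o=status.get_obs();M=R.from_rotvec(o["orientation"]).as_matrix();print("tcp",o["tcp_pos"].round(4),"jaw deg",np.degrees(np.arctan2(M[1,1],M[0,1])).round(2),o["clock"],o["joints"].round(2))
f=eyes.grab_frame("wrist");cv2.imwrite(f"pics/{sys.argv[1]}.png",f["frame"])
W=cloud(f,wristT(f))
q=(W[...,2]>z0+.055)&(W[...,2]<z0+.075)
n,l,st,c=cv2.connectedComponentsWithStats(q.astype(np.uint8))
for i in range(1,n):
    if st[i,4]>800: P=W[l==i];print(c[i],st[i,4],rectfit(P),np.median(P,0).round(4))
P=W[bar("",W,f["frame"])];P=P[abs(P[:,2]-z0-.02)<.01];c,d=line(P[abs(P[:,0]-np.median(P[:,0]))<.2]);print("bar",c,d,np.degrees(np.arctan2(d[1],d[0])))
E
python3 wb.py w14 0.003
```

```text
tcp [0.4428 0.383  0.1099] jaw deg 88.44 52.1 [-0.18  0.63 -0.86  1.83  0.58  0.95  0.24]
[325.97724119 261.32445185] 3603 (array([0.44215387, 0.38409778]), (19.97104263305664, 55.398170471191406), 87.72931671142578) [0.4395 0.3841 0.0684]
bar [0.40568851 0.38547017 0.02453142] [ 0.9994133  -0.03418646  0.0020824 ] -1.9591260451237758
```

View pics/w14.png

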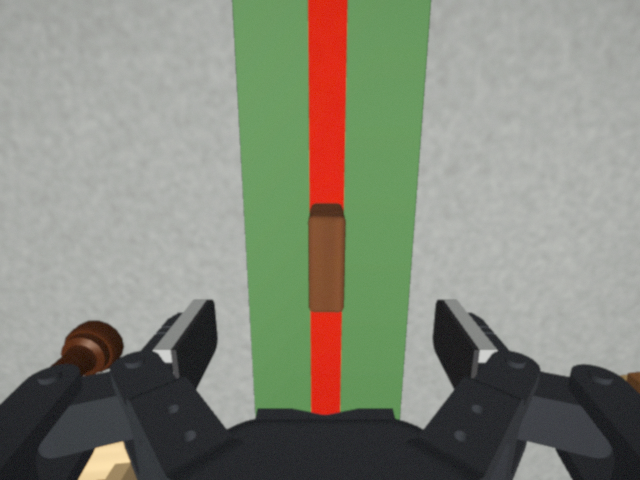

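Call:
drive_tool(
  commands=[
    {"tx":0,"ty":0.04,"tz":-0.9,"rx":0,"ry":0,"rz":-0.04,"grip":-1},
    {"tx":0,"ty":0,"tz":-1,"rx":0,"ry":0,"rz":0,"grip":-1},
    {"tx":0,"ty":0,"tz":-1,"rx":0,"ry":0,"rz":0,"grip":-1},
    {"tx":0,"ty":0,"tz":-0.8,"rx":0,"ry":0,"rz":0,"grip":-1},
    {"tx":0,"ty":0,"tz":0,"rx":0,"ry":0,"rz":0,"grip":0},
    {"tx":0,"ty":0,"tz":0,"rx":0,"ry":0,"rz":0,"grip":1},
    {"tx":0,"ty":0,"tz":0,"rx":0,"ry":0,"rz":0,"grip":1},
    {"tx":0,"ty":0,"tz":0,"rx":0,"ry":0,"rz":0,"grip":1},
    {"tx":0,"ty":0,"tz":0,"rx":0,"ry":0,"rz":0,"grip":1},
    {"tx":0,"ty":0,"tz":0,"rx":0,"ry":0,"rz":0,"grip":1},
  ],
  grip_force=80,
)

```text
clock: 53.4
tcp_pos: [0.4452, 0.3834, 0.0385]
orientation: [0.057, 3.14, 0.001]
contact_force: [0.4, -0.3, 6.1]
grip_width: 0.0185
```

Call:
drive_tool(
  commands=[
    {"tx":0,"ty":0,"tz":0.4,"rx":0,"ry":0,"rz":0,"grip":1},
    {"tx":0,"ty":0,"tz":0.8,"rx":0,"ry":0,"rz":0,"grip":1},
    {"tx":0,"ty":0,"tz":1,"rx":0,"ry":0,"rz":0,"grip":1},
    {"tx":0,"ty":0,"tz":1,"rx":0,"ry":0,"rz":0,"grip":1},
    {"tx":0,"ty":0,"tz":1,"rx":0,"ry":0,"rz":0,"grip":1},
    {"tx":0,"ty":0,"tz":1,"rx":0,"ry":0,"rz":0,"grip":1},
    {"tx":0,"ty":0,"tz":1,"rx":0,"ry":0,"rz":0,"grip":1},
    {"tx":0,"ty":0,"tz":1,"rx":0,"ry":0,"rz":0,"grip":1},
    {"tx":0,"ty":0,"tz":1,"rx":0,"ry":0,"rz":0,"grip":1},
    {"tx":0,"ty":0,"tz":1,"rx":0,"ry":0,"rz":0,"grip":1},
  ],
)

```text
clock: 54.65
tcp_pos: [0.4447, 0.3828, 0.223]
orientation: [-0.057, -3.141, 0.0]
contact_force: [-1.3, 0.2, -1.0]
grip_width: 0.0187
```

Call:
drive_tool(
  commands=[
    {"tx":0,"ty":0,"tz":1,"rx":0,"ry":0,"rz":0,"grip":1},
    {"tx":0,"ty":0,"tz":1,"rx":0,"ry":0,"rz":0,"grip":1},
    {"tx":0,"ty":0,"tz":1,"rx":0,"ry":0,"rz":0,"grip":1},
    {"tx":0,"ty":0,"tz":0,"rx":0,"ry":0,"rz":0,"grip":1},
  ],
)

```text
clock: 55.15
tcp_pos: [0.4452, 0.3837, 0.2836]
orientation: [0.057, 3.139, 0.003]
contact_force: [0.3, -0.6, -1.7]
grip_width: 0.0191
```

Call:
drive_tool(
  commands=[
    {"tx":0.57,"ty":-0.9,"tz":0,"rx":0,"ry":0,"rz":-0.52,"grip":1},
    {"tx":0.57,"ty":-0.9,"tz":0,"rx":0,"ry":0,"rz":-0.52,"grip":1},
    {"tx":0.57,"ty":-0.9,"tz":0,"rx":0,"ry":0,"rz":-0.52,"grip":1},
    {"tx":0.57,"ty":-0.9,"tz":0,"rx":0,"ry":0,"rz":-0.52,"grip":1},
    {"tx":0.57,"ty":-0.9,"tz":0,"rx":0,"ry":0,"rz":-0.52,"grip":1},
    {"tx":0.57,"ty":-0.9,"tz":0,"rx":0,"ry":0,"rz":-0.52,"grip":1},
    {"tx":0.57,"ty":-0.9,"tz":0,"rx":0,"ry":0,"rz":-0.52,"grip":1},
    {"tx":0.57,"ty":-0.9,"tz":0,"rx":0,"ry":0,"rz":-0.52,"grip":1},
    {"tx":0.57,"ty":-0.9,"tz":0,"rx":0,"ry":0,"rz":-0.52,"grip":1},
    {"tx":0.57,"ty":-0.9,"tz":0,"rx":0,"ry":0,"rz":-0.52,"grip":1},
  ],
)

```text
clock: 56.4
tcp_pos: [0.5595, 0.2017, 0.2817]
orientation: [1.176, 2.913, 0.0]
contact_force: [-0.3, -0.0, -1.4]
grip_width: 0.0193
```

Call:
drive_tool(
  commands=[
    {"tx":0.57,"ty":-0.9,"tz":0,"rx":0,"ry":0,"rz":-0.52,"grip":1},
    {"tx":0.57,"ty":-0.9,"tz":0,"rx":0,"ry":0,"rz":-0.52,"grip":1},
    {"tx":0.57,"ty":-0.9,"tz":0,"rx":0,"ry":0,"rz":-0.52,"grip":1},
    {"tx":0.57,"ty":-0.9,"tz":0,"rx":0,"ry":0,"rz":-0.52,"grip":1},
    {"tx":0.57,"ty":-0.9,"tz":0,"rx":0,"ry":0,"rz":-0.52,"grip":1},
    {"tx":0.57,"ty":-0.9,"tz":0,"rx":0,"ry":0,"rz":-0.52,"grip":1},
    {"tx":0.57,"ty":-0.9,"tz":0,"rx":0,"ry":0,"rz":-0.52,"grip":1},
    {"tx":0.57,"ty":-0.9,"tz":0,"rx":0,"ry":0,"rz":-0.52,"grip":1},
    {"tx":0.57,"ty":-0.9,"tz":0,"rx":0,"ry":0,"rz":-0.52,"grip":1},
    {"tx":0.57,"ty":-0.9,"tz":0,"rx":0,"ry":0,"rz":-0.5,"grip":1},
  ],
)

```text
clock: 57.65
tcp_pos: [0.6735, 0.0217, 0.2817]
orientation: [-2.13, -2.309, -0.0]
contact_force: [0.8, 0.1, -0.9]
grip_width: 0.0187
```

Run:
```python
from fit import *
o=status.get_obs();M=R.from_rotvec(o["orientation"]).as_matrix();print("tcp",o["tcp_pos"].round(4),"jaw deg",np.degrees(np.arctan2(M[1,1],M[0,1])).round(2),M[:2,2],o["clock"],o["grip_width"])
for cam in("scene","top"):
    f=eyes.grab_frame(cam);cv2.imwrite(f"pics/{cam}15.png",f["frame"])
    W=cloud(f);m=bar("",W,f["frame"]);P=W[m];P=P[P[:,2]>.2];c,d=line(P)
    print(cam,len(P),rectfit(P),c,d*np.sign(d[1]),np.degrees(np.arctan2(d[1],d[0])))
    for lo,hi in((-.3,-.1),(.15,.35)):
        q=P[(P[:,1]>lo)&(P[:,1]<hi)];print(len(q),np.median(q,0))
```

```text
tcp [0.6735 0.0217 0.2817] jaw deg 4.61 [7.40421827e-06 2.09722734e-05] 57.65 0.018722409648517097
scene 696 (array([0.67829816, 0.02471858]), (65.83771514892578, 445.513427734375), 4.66677713394165) [0.68442844 0.01807716 0.2631588 ] [-7.70224987e-02  9.97029330e-01  2.22081447e-04] -85.5825607073583
183 [ 0.6983825  -0.16413147  0.26380109]
160 [0.67016557 0.20255029 0.26367177]
top 1986 (array([0.67544067, 0.02005634]), (70.0626220703125, 445.8095397949219), 4.228027820587158) [0.67535783 0.01093598 0.26773985] [-0.07988977  0.99680045 -0.00254817] 94.58224463307212
880 [ 0.68826461 -0.16110783  0.26814419]
512 [0.66133763 0.18426484 0.26732102]
```

View pics/scene15.png

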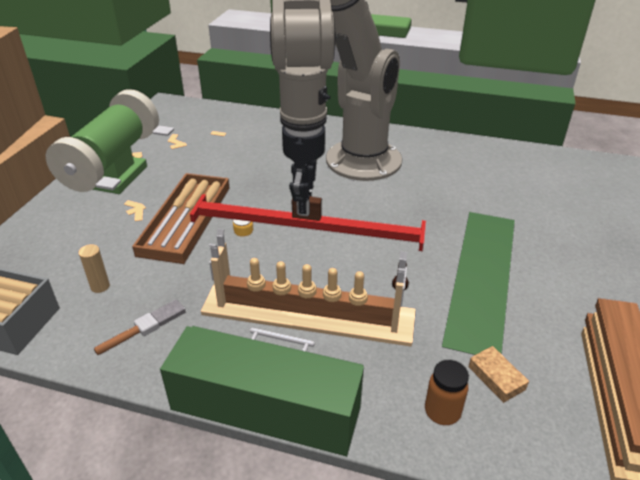

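View pics/top15.png

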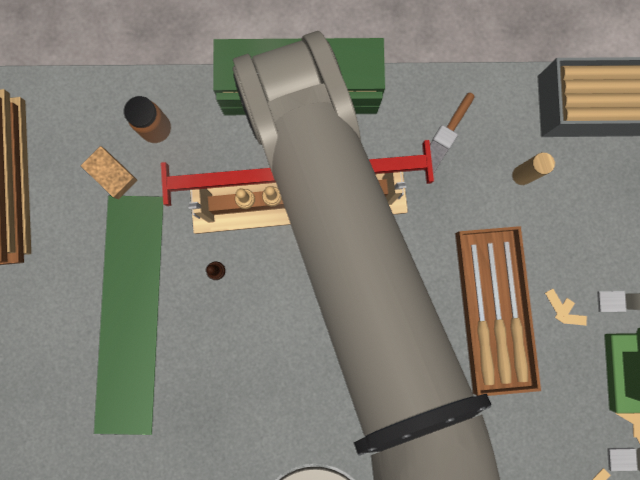

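Call:
drive_tool(
  commands=[
    {"tx":0.05,"ty":0.15,"tz":-0.6,"rx":0,"ry":0,"rz":0.05,"grip":1},
    {"tx":0,"ty":0,"tz":-1,"rx":0,"ry":0,"rz":0,"grip":1},
    {"tx":0,"ty":0,"tz":-0.8,"rx":0,"ry":0,"rz":0,"grip":1},
    {"tx":0,"ty":0,"tz":0,"rx":0,"ry":0,"rz":0,"grip":1},
    {"tx":0,"ty":0,"tz":0,"rx":0,"ry":0,"rz":0,"grip":1},
  ],
)

```text
clock: 58.38
tcp_pos: [0.6739, 0.026, 0.2339]
orientation: [2.117, 2.321, 0.001]
contact_force: [0.9, 0.9, -0.6]
grip_width: 0.0188
```

```bash
python3 wb.py w16 0.195
python3 - <<'E'
from fit import *
o=status.get_obs();print(R.from_rotvec(o["orientation"]).as_matrix().round(4).tolist())
f=eyes.grab_frame("scene");cv2.imwrite("pics/s16.png",cv2.resize(f["frame"][190:350,180:440],None,fx=3,fy=3,interpolation=cv2.INTER_CUBIC))
E
```

```text
tcp [0.6739 0.026  0.2339] jaw deg 5.28 58.375 [ 0.24  0.53 -0.55  1.52  0.29  1.17 -0.26]
[324.39931741 317.9972897 ] 9962 (array([0.67311597, 0.03178548]), (56.10575485229492, 41.985572814941406), 70.14250183105469) [0.6737 0.0364 0.263 ]
bar [0.66806762 0.09719895 0.21942822] [ 0.09339743 -0.99562818 -0.00120013] -84.64090719091489
[[-0.092, 0.9958, 0.0011], [0.9958, 0.092, 0.0002], [0.0001, 0.0011, -1.0]]
```

View pics/w16.png

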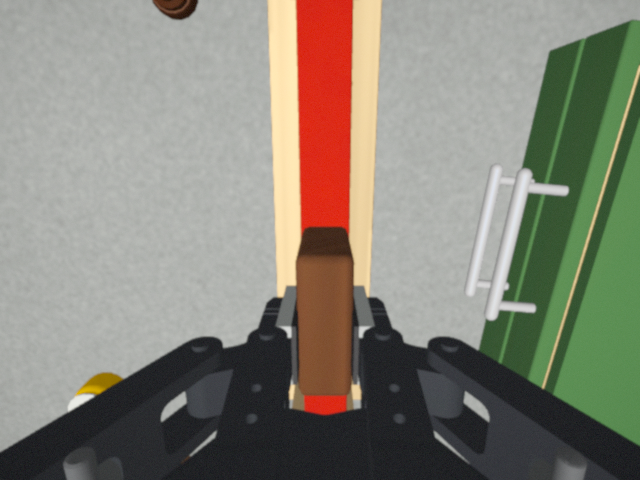

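View pics/s16.png

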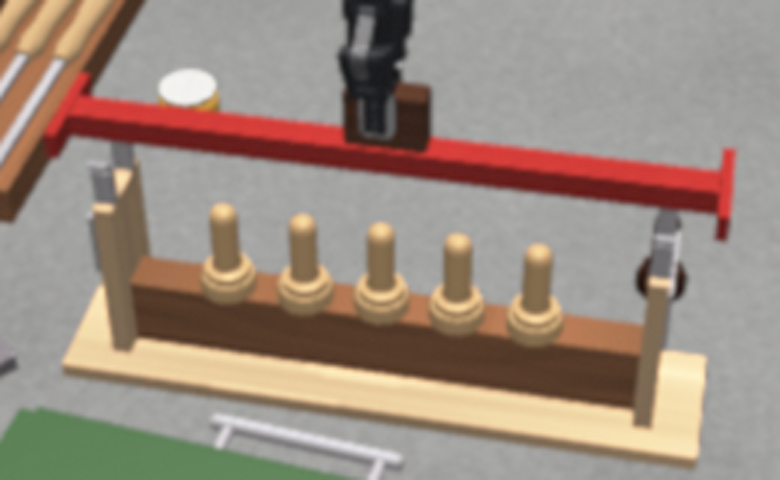

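Call:
drive_tool(
  commands=[
    {"tx":0.02,"ty":-0.04,"tz":-0.5,"rx":0,"ry":0,"rz":-0.03,"grip":1},
    {"tx":0,"ty":0,"tz":-0.5,"rx":0,"ry":0,"rz":0,"grip":1},
    {"tx":0,"ty":0,"tz":-0.5,"rx":0,"ry":0,"rz":0,"grip":1},
    {"tx":0,"ty":0,"tz":-0.4,"rx":0,"ry":0,"rz":0,"grip":1},
    {"tx":0,"ty":0,"tz":-0.2,"rx":0,"ry":0,"rz":0,"grip":1},
    {"tx":0,"ty":0,"tz":0,"rx":0,"ry":0,"rz":0,"grip":1},
    {"tx":0,"ty":0,"tz":0,"rx":0,"ry":0,"rz":0,"grip":1},
  ],
)

```text
clock: 59.35
tcp_pos: [0.6744, 0.0251, 0.1921]
orientation: [2.122, 2.316, 0.001]
contact_force: [-0.5, 0.4, -1.7]
grip_width: 0.0187
```

Run:
```python
from fit import *
o=status.get_obs();M=R.from_rotvec(o["orientation"]).as_matrix();print(o["tcp_pos"],M[:2,2],np.degrees(np.arctan2(M[1,1],M[0,1])),o["contact_force"],o["moment"])
f=eyes.grab_frame("scene");cv2.imwrite("pics/s17.png",cv2.resize(f["frame"][190:350,180:440],None,fx=3,fy=3,interpolation=cv2.INTER_CUBIC))
W=cloud(f);P=W[bar("",W,f["frame"])];print(np.median(P[:,2]),line(P),rectfit(P[P[:,2]>.14]))
```

```text
[0.67444663 0.02513889 0.19210604] [0.00073762 0.00011261] 5.029769575167794 [-0.5206457   0.43910395 -1.66788028] [-0.03533715 -0.03502236 -0.03066937]
0.17432196655046228 (array([0.68451628, 0.02854287, 0.17383044]), array([ 0.08409278, -0.99645623,  0.0018421 ])) (array([0.68408044, 0.03026511]), (64.079833984375, 440.80450439453125), 3.9430348873138428)
```

View pics/s17.png

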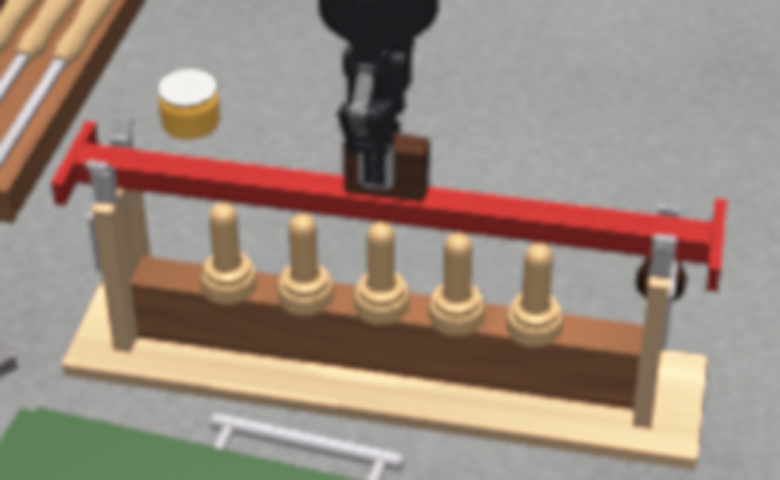

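Call:
drive_tool(
  commands=[
    {"tx":0,"ty":-0.15,"tz":0,"rx":0,"ry":0,"rz":0,"grip":1},
    {"tx":0,"ty":0,"tz":-0.15,"rx":0,"ry":0,"rz":0,"grip":1},
    {"tx":0,"ty":0,"tz":-0.1,"rx":0,"ry":0,"rz":0,"grip":1},
    {"tx":0,"ty":0,"tz":0,"rx":0,"ry":0,"rz":0,"grip":1},
    {"tx":0,"ty":0,"tz":0,"rx":0,"ry":0,"rz":0,"grip":1},
  ],
)

```text
clock: 60.02
tcp_pos: [0.6742, 0.0222, 0.1867]
orientation: [-2.122, -2.317, -0.0]
contact_force: [-0.6, 0.5, -2.0]
grip_width: 0.0189
```

Call:
drive_tool(
  commands=[
    {"tx":0,"ty":0,"tz":-0.05,"rx":0,"ry":0,"rz":0,"grip":1},
    {"tx":0,"ty":0,"tz":0,"rx":0,"ry":0,"rz":0,"grip":1},
    {"tx":0,"ty":0,"tz":0,"rx":0,"ry":0,"rz":0,"grip":1},
  ],
)

```text
clock: 60.4
tcp_pos: [0.6742, 0.0221, 0.1857]
orientation: [2.122, 2.317, 0.0]
contact_force: [-0.1, -0.2, -2.3]
grip_width: 0.0186
```

Run:
```python
from fit import *
o=status.get_obs();print(o["tcp_pos"],o["contact_force"],o["moment"])
for cam in("scene","top"):
    f=eyes.grab_frame(cam)
    W=cloud(f);P=W[bar("",W,f["frame"])];P=P[P[:,2]>.155];print(np.median(P[:,2]),line(P),rectfit(P))
```

```text
[0.67418232 0.02209415 0.18570626] [-0.10397993 -0.24652951 -2.31079555] [-0.05447037 -0.01474042  0.01829734]
0.16790902328133755 (array([0.68429042, 0.02326795, 0.16771355]), array([ 0.08001395, -0.99679279,  0.00137952])) (array([0.67893213, 0.02596275]), (64.51774597167969, 441.1972961425781), 5.059879779815674)
0.17220890001208233 (array([0.67233963, 0.03780482, 0.17211134]), array([-9.41139916e-02,  9.95561428e-01,  7.66854814e-06])) (array([0.67390771, 0.02413281]), (68.2108383178711, 444.8825378417969), 5.079041957855225)
```

Call:
drive_tool(
  commands=[
    {"tx":0,"ty":0,"tz":-0.04,"rx":0,"ry":0,"rz":0,"grip":1},
    {"tx":0,"ty":0,"tz":0,"rx":0,"ry":0,"rz":0,"grip":1},
    {"tx":0,"ty":0,"tz":0,"rx":0,"ry":0,"rz":0,"grip":0.3},
    {"tx":0,"ty":0,"tz":0,"rx":0,"ry":0,"rz":0,"grip":-1},
    {"tx":0,"ty":0,"tz":0,"rx":0,"ry":0,"rz":0,"grip":-1},
    {"tx":0,"ty":0,"tz":0,"rx":0,"ry":0,"rz":0,"grip":-1},
    {"tx":0,"ty":0,"tz":0,"rx":0,"ry":0,"rz":0,"grip":-1},
    {"tx":0,"ty":0,"tz":0.5,"rx":0,"ry":0,"rz":0,"grip":-1},
    {"tx":0,"ty":0,"tz":1,"rx":0,"ry":0,"rz":0,"grip":-1},
    {"tx":0,"ty":0,"tz":1,"rx":0,"ry":0,"rz":0,"grip":-1},
  ],
)

```text
clock: 61.75
tcp_pos: [0.6746, 0.0222, 0.2371]
orientation: [2.121, 2.316, 0.002]
contact_force: [0.1, 0.7, 0.1]
grip_width: 0.085
```

Call:
drive_tool(
  commands=[
    {"tx":0,"ty":0,"tz":1,"rx":0,"ry":0,"rz":0,"grip":-1},
    {"tx":-1,"ty":0,"tz":1,"rx":0,"ry":0,"rz":0,"grip":-1},
    {"tx":-1,"ty":-1,"tz":0,"rx":0,"ry":0,"rz":0,"grip":-1},
    {"tx":-1,"ty":-1,"tz":0,"rx":0,"ry":0,"rz":0,"grip":-1},
    {"tx":-1,"ty":-1,"tz":0,"rx":0,"ry":0,"rz":0,"grip":-1},
    {"tx":-1,"ty":-1,"tz":0,"rx":0,"ry":0,"rz":0,"grip":-1},
    {"tx":-1,"ty":-1,"tz":0,"rx":0,"ry":0,"rz":0,"grip":-1},
    {"tx":-1,"ty":-1,"tz":0,"rx":0,"ry":0,"rz":0,"grip":-1},
    {"tx":-1,"ty":-1,"tz":0,"rx":0,"ry":0,"rz":0,"grip":-1},
  ],
)

```text
clock: 62.88
tcp_pos: [0.5138, -0.1185, 0.2762]
orientation: [2.121, 2.316, 0.001]
contact_force: [0.1, 0.0, 0.4]
grip_width: 0.0856
```

Call:
drive_tool(
  commands=[
    {"tx":-0.5,"ty":-1,"tz":0,"rx":0,"ry":0,"rz":0,"grip":-1},
    {"tx":0,"ty":-1,"tz":0,"rx":0,"ry":0,"rz":0,"grip":-1},
    {"tx":0,"ty":-1,"tz":0,"rx":0,"ry":0,"rz":0,"grip":-1},
    {"tx":0,"ty":-1,"tz":0,"rx":0,"ry":0,"rz":0,"grip":-1},
    {"tx":0,"ty":0,"tz":0,"rx":0,"ry":0,"rz":0,"grip":-1},
  ],
)

```text
clock: 63.5
tcp_pos: [0.5042, -0.2, 0.2746]
orientation: [-2.125, -2.313, 0.0]
contact_force: [-0.3, 0.8, -0.7]
grip_width: 0.0859
```

```bash
python3 rail.py 18
python3 - <<'E'
from fit import *
for cam in("scene","top"):
    f=eyes.grab_frame(cam);W=cloud(f);P=W[bar("",W,f["frame"])];P=P[P[:,2]>.155];print(np.median(P[:,2]),line(P),rectfit(P))
    for lo,hi in((-.3,-.1),(.15,.35)):
        q=P[(P[:,1]>lo)&(P[:,1]<hi)];print(len(q),np.median(q,0))
    if cam=="scene":cv2.imwrite("pics/s18.png",cv2.resize(f["frame"][190:350,180:440],None,fx=3,fy=3,interpolation=cv2.INTER_CUBIC))
E
```

```text
tcp [ 0.5042 -0.2     0.2746] jaw deg 4.86 63.5
scene [254. 265.] 114 xr 5.9 yr -112.1 z 0.149
scene [281. 268.] 110 xr 5.7 yr -54.6 z 0.15
scene [307. 271.] 111 xr 4.8 yr -0.1 z 0.15
scene [332. 275.] 118 xr 5.0 yr 53.2 z 0.15
scene [359. 278.] 111 xr 5.4 yr 108.0 z 0.15
scene bar 677 (array([0.67989911, 0.02632367]), (64.24260711669922, 441.20245361328125), 4.7589030265808105) [0.73  0.248 0.181]
scene dark_finial 0.48 [0.534 0.193 0.013]
scene wax_tin 0.6 [ 0.449 -0.216  0.033]
top [298. 193.] 24 xr -9.1 yr -1.7 z 0.142
top bar 2416 (array([0.67430963, 0.02431026]), (69.18209838867188, 445.26837158203125), 5.257506370544434) [0.729 0.246 0.213]
top dark_finial 0.64 [0.523 0.197 0.023]
top wax_tin 0.98 [ 0.437 -0.219  0.042]
0.16801157021927637 (array([0.6839987 , 0.02105125, 0.16775611]), array([ 0.08276247, -0.99656852,  0.00124848])) (array([0.68028351, 0.0260529 ]), (62.22599792480469, 441.44012451171875), 5.017991542816162)
155 [ 0.69792751 -0.15222714  0.16817878]
146 [0.66927693 0.19639562 0.16818593]
0.1719618838865306 (array([0.67444303, 0.01695558, 0.17193587]), array([-9.43926262e-02,  9.95535014e-01, -2.61313531e-04])) (array([0.67458044, 0.02463602]), (70.1443099975586, 445.7896423339844), 5.1971116065979)
714 [ 0.68993499 -0.15638932  0.17195138]
657 [0.65781496 0.20135776 0.17199037]
```

View pics/s18.png

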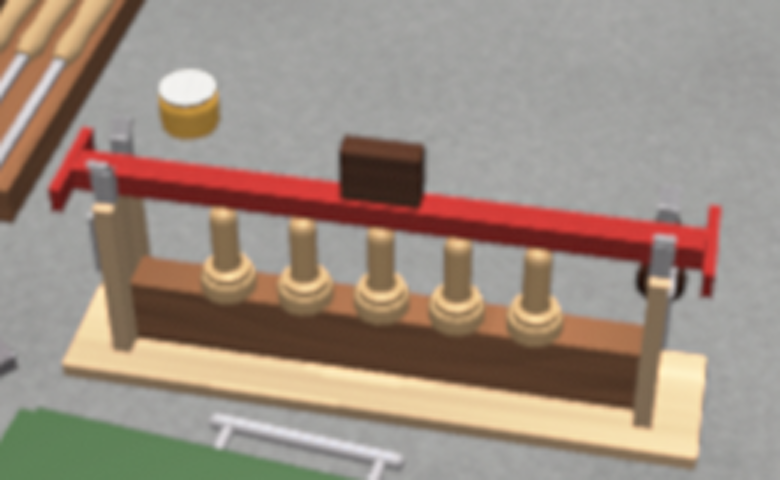

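View pics/top18.png

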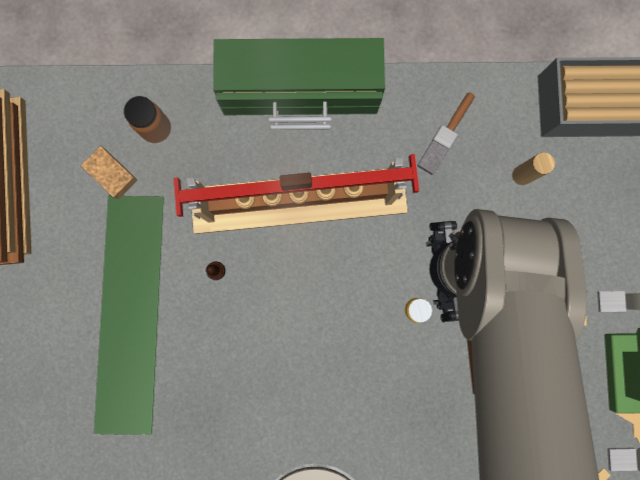

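```bash
python3 -c "
from bench import workorder
print(workorder.hand_in())"
```

```text
the job is handed in; nothing more can be done
None
```

I lifted the keeper bar straight up, laid it lengthwise on the mat and let go. All five pale finials I could see then went onto the rail at about 55 mm pitch. Last, I set the bar back into both brackets and moved the arm clear. The job was handed in at about 64 s.

**Last checks:**
- **Bar:** its top sits at the same height as at the start (within 1 mm in both fixed cameras). It is level end to end, and its yaw is about 5°, matching the rack. Its position agrees with the starting one to about 1.5 mm in the top camera. The scene camera put it up to 4 mm further in x, but only the bar's front surfaces show in that view.
- **Finials:** all five stand upright and come out within about 1.2 mm of the rail's centre line in the top camera, taken before the bar went back. The scene camera reads them 3 to 6 mm off, which I put down to its seeing only the near surface of each stem.
- **Dark finial and wax tin:** both are where they were at the start.

No knock to the bar and no slackening of the grip showed up during the run. I saw no sixth finial in any picture. The hand-in gave no verdict.

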